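Put out the fresh soap by the basin

ROBOT

A 6-joint arm with a two-finger parallel gripper is mounted at the origin on the work surface. World frame = base frame: x ahead of the robot, y to its left, z up, the work surface at z = 0. Lengths are in m, angles in rad, forces in N, time in s.
With the tool pointing down it reaches from about 0.3 to 0.85 m from the base axis. Payload 5.4 kg.
Tool frame: the origin (TCP) lies on the centre line of the jaws, within the pads' length; the fingertips stand 11 mm ahead of it and the grasp point (between the pads) lies 8 mm behind it; z points along the fingers, x is the direction in which the jaws open and shut, and the axes are right-handed (so a half turn about z gives the same grasp; the last joint's range is limited). The gripper opens to 85 mm and grips with 20 to 120 N. Pads are 22 mm wide; open, the fingers measure 114 mm over their backs; the gripper's body (76 mm by 85 mm) begins 54 mm behind the grasp point. The pads swing forward as they close: fully open they stand 13 mm farther back than shut.
Start: joints at [-1.42, 0.158, 1.597, -0, 1.386, -0.21], TCP at [0.203, -0.538, 0.242] pointing down, gripper open.
Joint ranges: [-2.91, 2.91], [-0.94, 2.29], [0.18, 2.7], [-1.29, 4.43], [0.17, 2.64], [-3, 3]. Speed limits (rad/s): [2.57, 2.57, 3.14, 3.14, 3.14, 3.14].

INTERFACE

Orientations are given as a unit quaternion [w, x, y, z].
In Python, from bench import bot gives the robot as it stands.
- The arm moves only by the shell command python3 -m crank 'ROWS' [FORCE]. ROWS is JSON, a list of rows, each an object with "claw": the finger opening in m, from 0 to 0.0854; "xyz": the shift along the tool's x, y, z in m, a list of three; "rotation": the turn, a rotation vector about the tool's x, y, z in degrees, a list of three. A call has 1 to 20 rows; each row is the pose to reach, as a shift and turn from the pose measured when the call began, along the tool's axes at that moment; what a row does not reach only later rows make up. A row lasts 1/12 s, in which the tool goes at most 41.7 mm and 7.16 degrees, less where a joint would pass 70% of its speed; a pose out of reach is approached as far as the arm can. A call with a gripper value outside its range is refused whole. The fingers move at their own pace and stop on an object; FORCE is the grip in N (left out, the last holds). Time passes only in rows, so rows that repeat a pose let the fingers close. It gives the time, the measured TCP pose, the force and the opening at its end, in the units of the state.
- bot.observe(): the state, without advancing time (a new reading comes with each control period).
- bot.camera(name): name is "scene" or "top"; returns a dict with "img" (400x640x3 uint8, blue, green, red), "fx", "fy", "cx", "cy" (pixels), "k1" (the pictures are not rectified: a ray, as slopes to the right and down, at radius r is drawn at 1 + k1 r^2 times it, then the intrinsics apply), "camera_from_world" (4x4, takes a point from world to camera coordinates). Camera axes: x right, y down, z forward; pixel columns grow to the right and rows downward; lengths in m; the calibration is good to about 2 mm. A picture is of the moment at which its call begins. There is no depth.
- bot.sign_off(): hands the job in, once; it reports no verdict.
Trained networks look in the newest picture that a camera, given by its name, has taken for a name from the list of things; names that differ only in an ending like _2 or _b are one class to them, and where a whole thing is asked for, a point or a joint stands for the part that bears it (a point fixed in the world has none). Each returns a list of dicts, best first, with "p" (0 to 1); they miss things now and then, are a little off and sometimes report something else, mostly with a low value. They report only what shows in the picture. A call takes as long as a camera call. They do not tell look-alikes from the thing itself.
- bot.recognise(camera, label): "position" ([x, y, z] in m, in world coordinates, good to about 4 mm: the middle of the surface that is visible of it).
- bot.cut_out(camera, label): "pixels" (400x640 bool, what is visible of it).
The state is a dict: "time": time; "joints": joint angles; "dq": joint speeds; "tau": joint torques, N m; "tool_pos": TCP position; "ee_rot": TCP orientation; "wrist_force": force on the tool from outside, world axes, zero at the start; "torque": the same for the moment, N m; "grip_width": finger opening in m.
Only numpy, scipy, OpenCV 4.12 (cv2) and the standard library are available. Lean on these libraries where they do the work, as an engineer would, in place of code of your own. Each camera call takes 0.05 s, during which the arm holds its last target.

TASK

Put out the fresh soap: with the scoop, gather all the soap balls from the grey drawer tray (run it along the floor into a corner so they cannot roll away; do not finger balls that are in the tray, though one that has fallen out may be picked up) and tip them into the bowl, then stand the scoop back on its rubber mat. Lift both cast soap bars out of the mould and lay them flat side by side in the soap dish. Leave the other things on the shelf alone.

Things in the scene. Friction and masses are not known exactly. Their poses are not given: they have to be found in the camera images.
- tray: grey plastic drawer tray, fixed, open on top; flat inner floor 240 (its x) by 132 (its y) mm, floor 4.5 mm thick, origin under the floor's centre; walls reach 44 mm above its underside and lean out 15 degrees (about 270 by 162 mm at the rim). At the start the balls lie in its +x half (x 8 to 105 mm), which is the end to the robot's right
- scoop: steel flat scoop, 160 g (+-25%), stable on its pan; origin: centre of the pan's underside; x to the open lip, z up. Pan 72 mm wide, x -46 (closed back wall, 36 mm high) to lip at +48 mm; floor 2 mm thick, 1.2 at the lip; side walls 32 mm high end at x +24. Straight black handle bar, 22 mm wide and high, x -160 to -50, centre line 78 mm above the underside; mass centre about x -30
- scoop_grip (a point): point on the centre line of the scoop's handle, 100 mm behind and 78 mm above the scoop's origin; grip across the handle (along the scoop's y)
- scoop_lip (a point): middle of the scoop's front lip, at its underside
- mat: black rubber mat, fixed, 220 (its x) by 110 (its y) by 4 mm thick, origin at the centre of its underside; the scoop stands on it at the start with its lip towards the mat's +x end
- bowl: loose white ceramic bowl, about 0.45 kg, rim 150 mm across outside, 55 mm high, origin at the centre of its underside
- mould: terracotta-coloured open casting mould, fixed block 110 (its x) by 190 (its y) by 16 mm high, origin at the centre of its underside; two rectangular cavities 63 by 41 mm and 11 mm deep (floor 5 mm up), centred at y -45 and +45 mm, the long side along x
- dish: loose white ceramic soap dish, 0.5 kg, shallow rectangular tray 200 (its x) by 110 (its y) by 14 mm, walls and floor 5 mm thick, origin at the centre of its underside
- ball1: cream soap ball, 26 mm in diameter, 14 g, origin at its centre; it may be absent
- ball2: cream soap ball, 26 mm in diameter, 14 g, origin at its centre; it may be absent
- ball3: cream soap ball, 26 mm in diameter, 14 g, origin at its centre; it may be absent
- ball4: cream soap ball, 26 mm in diameter, 14 g, origin at its centre; it may be absent
- ball5: cream soap ball, 26 mm in diameter, 14 g, origin at its centre; it may be absent
- bar1: cream cast soap bar, 60 (x) by 38 (y) by 26 (z) mm, 65 g, rounded edges, origin at the centre of its underside; sits in a mould cavity at the start and stands 15 mm proud of the mould
- bar2: cream cast soap bar, 60 (x) by 38 (y) by 26 (z) mm, 65 g, rounded edges, origin at the centre of its underside; sits in a mould cavity at the start and stands 15 mm proud of the mould
- dispenser: empty white plastic pump dispenser, 68 mm across, 174 mm high; bystander, loose, to be left alone
- tumbler: glass tumbler, 72 mm across, 90 mm high; bystander, loose, to be left alone
- saucer: white ceramic saucer, 144 mm across, 18 mm high; bystander, loose, to be left alone
- tablespoon: stainless steel tablespoon, 190 mm long; bystander, loose, to be left alone
- scrub_brush: red plastic scrubbing brush, 200 mm long; bystander, loose, to be left alone
- nail_brush: wooden nail brush block, 90 by 42 by 30 mm; bystander, loose, to be left alone
There are look-alikes about, which are no part of the job. What is shaped like the bar2 but orange or pink is not meant.

How it is judged:
By the outcome, as a careful person would: the job done as asked, in the order asked, and still so for the second after the job is handed in, with the robot touching nothing.
Of ball1, ball2, ball3, ball4, ball5 only 3 to 5 are there at a start; the rules pass over those that are not, and their reading is None.
At some moment in a run one of bowl, dish may be knocked a few centimetres aside while the robot is not near it.
It also fails if it takes over 210 s, if anything falls off the work surface, if the arm or the gripper's body presses on something with over 40 N, if the wrist force passes 120 N, or if a joint passes its speed limit or range.

## Working session

There is one attempt and no reset: what is moved stays moved. The work goes in short steps, Python scripts to look and compute and a shell command to move; the robot and the scene stay as the last step left them, time stands still between calls to the robot, and variables do not carry over. Pictures are saved under pics/ and viewed, and the job is handed in when it is done.

```bash
ls; mkdir -p pics; python3 - <<'E'
from bench import bot
import cv2
print(bot.observe())
for n in ("scene","top"):
    c=bot.camera(n); cv2.imwrite(f"pics/{n}0.png",c["img"])
    print(n,c["fx"],c["fy"],c["cx"],c["cy"],c["k1"]);print(c["camera_from_world"])
E
```

```text
pics
{'time': 0.0, 'joints': array([-1.42009751e+00,  1.59035422e-01,  1.59825846e+00, -2.60752205e-05,
        1.38622638e+00, -2.10115572e-01]), 'dq': array([-0.00076647,  0.00123761,  0.00079485,  0.00116322,  0.00173665,
        0.00133008]), 'tau': array([ 3.61441989e-04, -3.96001339e+01, -3.31427300e+01, -1.96890101e-04,
        8.51749355e-03,  3.25996872e-06]), 'tool_pos': array([ 0.20286862, -0.53738389,  0.24131142]), 'ee_rot': array([-6.92667439e-04,  8.22508220e-01, -5.68752406e-01, -6.70293689e-04]), 'wrist_force': array([0.25633909, 0.6383063 , 0.27615995]), 'torque': array([ 0.03141783, -0.03987272, -0.01258456]), 'grip_width': 0.08569142017083642}
scene 493.9482217149505 493.9482217149505 315.5488478913095 199.19812769624352 0.028718901818693056
[[-0.3771811   0.92611598  0.00660465  0.28724941]
 [ 0.78317653  0.32275609 -0.53147251 -0.41105427]
 [-0.49433687 -0.19528878 -0.84704979  1.69409236]
 [ 0.          0.          0.          1.        ]]
top 369.8196166181872 369.8196166181872 320.667373024933 200.9756922712441 -0.03928066221504402
[[ 0.02680936 -0.99951869  0.01560919 -0.07543125]
 [-0.97978788 -0.02937024 -0.19787141  0.58701415]
 [ 0.19823462 -0.00998889 -0.9801037   1.04165605]
 [ 0.          0.          0.          1.        ]]
```

View pics/scene0.png

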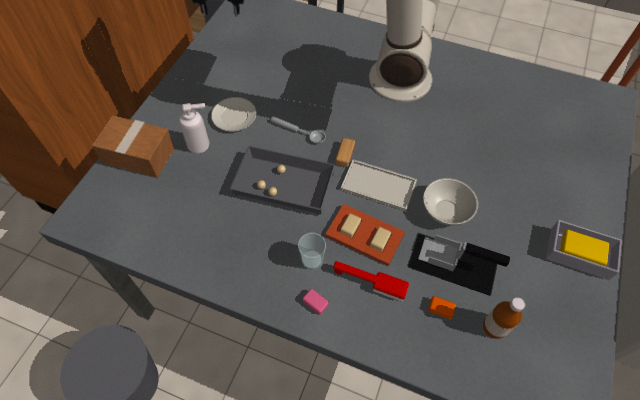

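View pics/top0.png

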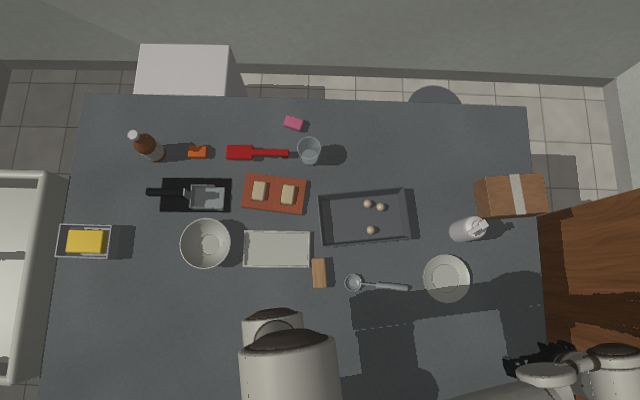

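```bash
cat > h.py <<'E'
import numpy as np, cv2
from bench import bot
from scipy.spatial.transform import Rotation as R
def K(c): return np.array([[c["fx"],0,c["cx"]],[0,c["fy"],c["cy"]],[0,0,1.]])
def undist(c,uv):
    s=(np.atleast_2d(np.asarray(uv,float))-[c["cx"],c["cy"]])/[c["fx"],c["fy"]]
    u=s.copy()
    for _ in range(20): u=s/(1+c["k1"]*(u**2).sum(1,keepdims=True))
    return u
def onplane(c,uv,z):
    u=undist(c,uv); T=c["camera_from_world"]; Rm=T[:3,:3]; o=-Rm.T@T[:3,3]
    d=np.c_[u,np.ones(len(u))]@Rm
    return o+d*((z-o[2])/d[:,2])[:,None]
def proj(c,P):
    P=np.atleast_2d(P); T=c["camera_from_world"]; q=P@T[:3,:3].T+T[:3,3]
    s=q[:,:2]/q[:,2:]; s=s*(1+c["k1"]*(s**2).sum(1,keepdims=True))
    return s*[c["fx"],c["fy"]]+[c["cx"],c["cy"]]
def rot(): 
    q=bot.observe()["ee_rot"]; return R.from_quat([q[1],q[2],q[3],q[0]])
def go(p,Rt=None):
    """shift/turn in tool axes from current pose to world p,Rt"""
    s=bot.observe(); r=rot(); d=r.inv().apply(np.asarray(p)-s["tool_pos"])
    out=[np.round(d*1000,1)]
    if Rt is not None: out.append(np.round((r.inv()*Rt).as_rotvec(degrees=True),2))
    print("shift mm",out[0],"rotvec deg",out[1] if len(out)>1 else None)
def down(yaw):
    """tool pointing down, tool x axis at yaw (deg) in world"""
    return R.from_euler('z',yaw,degrees=True)*R.from_euler('x',180,degrees=True)
def crop(c,x0,y0,x1,y1,name,k=4):
    cv2.imwrite(name,cv2.resize(c["img"][y0:y1,x0:x1],None,fx=k,fy=k,interpolation=cv2.INTER_CUBIC))
E
python3 - <<'E'
from h import *
cs={n:bot.camera(n) for n in ("scene","top")}
for l in "tray scoop scoop_grip scoop_lip mat bowl mould dish ball1 bar1 dispenser tumbler saucer tablespoon scrub_brush nail_brush".split():
    for n in cs:
        r=bot.recognise(n,l)
        print(l,n,[(np.round(d["position"],3).tolist(),round(float(d["p"]),2),np.round(proj(cs[n],d["position"])[0]).tolist()) for d in r[:6]])
c=cs["top"]
crop(c,230,165,430,265,"pics/t1.png",4)
crop(c,140,120,240,280,"pics/t2.png",4)
crop(cs["scene"],330,140,530,300,"pics/s1.png",4)
E
```

```text
tray scene [([0.542, -0.186, 0.002], 0.63, [285.0, 183.0])]
tray top [([0.55, -0.183, 0.005], 0.89, [360.0, 218.0])]
scoop scene [([0.597, 0.322, 0.018], 0.55, [451.0, 256.0])]
scoop top [([0.598, 0.321, 0.004], 0.81, [199.0, 198.0])]
scoop_grip scene [([0.599, 0.317, 0.02], 0.95, [449.0, 255.0])]
scoop_grip top [([0.598, 0.318, 0.008], 0.81, [200.0, 198.0])]
scoop_lip scene [([0.601, 0.318, 0.021], 0.8, [449.0, 256.0])]
scoop_lip top [([0.592, 0.32, 0.009], 0.74, [199.0, 200.0])]
mat scene [([0.631, 0.362, 0.004], 0.6, [461.0, 274.0])]
mat top [([0.62, 0.361, 0.006], 0.71, [187.0, 191.0])]
bowl scene [([0.436, 0.278, 0.021], 0.9, [450.0, 202.0])]
bowl top [([0.456, 0.287, 0.023], 0.77, [204.0, 243.0])]
mould scene [([0.626, 0.09, 0.014], 0.84, [365.0, 236.0])]
mould top []
dish scene []
dish top [([0.445, 0.075, 0.006], 0.74, [275.0, 249.0])]
ball1 scene [([0.514, -0.213, 0.022], 0.37, [281.0, 169.0])]
ball1 top [([0.74, 0.174, 0.037], 0.7, [247.0, 153.0]), ([0.514, -0.213, 0.028], 0.62, [371.0, 229.0]), ([0.595, -0.205, 0.027], 0.56, [368.0, 203.0]), ([0.585, -0.24, 0.028], 0.44, [
[... 662 characters left out ...]
65, [468.0, 228.0]), ([0.46, 0.285, 0.022], 0.17, [205.0, 242.0])]
tumbler scene [([0.731, -0.026, 0.057], 0.84, [311.0, 246.0]), ([0.631, 0.089, 0.016], 0.71, [364.0, 237.0])]
tumbler top [([0.753, -0.018, 0.047], 0.89, [309.0, 150.0])]
saucer scene [([0.37, -0.45, 0.01], 0.62, [232.0, 115.0])]
saucer top [([0.371, -0.447, 0.01], 0.66, [447.0, 279.0])]
tablespoon scene [([0.349, -0.222, 0.009], 0.89, [300.0, 131.0]), ([0.628, 0.364, 0.004], 0.52, [462.0, 273.0])]
tablespoon top [([0.351, -0.192, 0.013], 0.62, [363.0, 283.0])]
scrub_brush scene [([0.751, 0.175, 0.035], 0.64, [381.0, 284.0])]
scrub_brush top []
nail_brush scene []
nail_brush top [([0.381, -0.06, 0.031], 0.65, [319.0, 272.0])]
```

```bash
python3 - <<'E'
from h import *
c=bot.camera("scene")
print(bot.observe()["time"])
for l in "tray scoop mat bowl mould dish bar1".split():
  for n in("top","scene"):
    if n=="top": c=bot.camera("top")
    else: c=bot.camera("scene")
    for r in bot.cut_out(n,l)[:2]:
        m=r["pixels"].astype(np.uint8)
        cn,_=cv2.findContours(m,cv2.RETR_EXTERNAL,cv2.CHAIN_APPROX_NONE)
        k=max(cn,key=cv2.contourArea)[:,0]
        z={"tray":.044,"scoop":0.03,"mat":.004,"bowl":.055,"mould":.016,"dish":.014,"bar1":.026}[l]
        if l=="bar1": z=.031
        w=onplane(c,k,z)[:,:2].astype(np.float32)
        (cx,cy),(a,b),t=cv2.minAreaRect(w)
        print(l,n,round(float(r["p"]),2),"c",round(cx,4),round(cy,4),"size",round(a,3),round(b,3),"ang",round(t,1))
E
```

```text
1.85
tray top 0.8 c 0.5512 -0.1865 size 0.162 0.273 ang 7.3
tray scene 0.57 c 0.5548 -0.1874 size 0.174 0.269 ang 7.3
scoop top 0.82 c 0.6001 0.3615 size 0.238 0.075 ang 88.3
scoop scene 0.74 c 0.5951 0.3551 size 0.095 0.232 ang 6.6
scoop scene 0.74 c 0.6183 0.0431 size 0.045 0.069 ang 86.3
mat top 0.92 c 0.614 0.3363 size 0.226 0.104 ang 87.8
mat top 0.26 c 0.5286 -0.5244 size 0.079 0.127 ang 7.0
mat scene 0.96 c 0.6095 0.3332 size 0.109 0.222 ang 0.2
mat scene 0.68 c 0.3591 -0.4505 size 0.146 0.138 ang 25.8
bowl top 0.88 c 0.4553 0.2772 size 0.142 0.143 ang 47.9
bowl scene 0.97 c 0.4552 0.2745 size 0.149 0.149 ang 56.0
bowl scene 0.38 c 0.6087 0.3508 size 0.091 0.224 ang 6.6
mould top 0.63 c 0.62 0.0899 size 0.191 0.112 ang 84.8
mould top 0.56 c 0.5858 -0.245 size 0.022 0.022 ang 89.8
mould scene 0.59 c 0.6207 0.0875 size 0.191 0.118 ang 84.0
dish top 0.56 c 0.4495 0.0726 size 0.108 0.201 ang 1.7
dish scene 0.87 c 0.4501 0.0702 size 0.121 0.202 ang 0.8
bar1 top 0.77 c 0.8452 0.0352 size 0.063 0.044 ang 72.3
bar1 top 0.68 c 0.6219 0.1328 size 0.043 0.062 ang 87.1
bar1 scene 0.9 c 0.6266 0.1328 size 0.039 0.066 ang 84.6
bar1 scene 0.87 c 0.8557 0.0365 size 0.065 0.044 ang 72.8
```

View pics/t1.png

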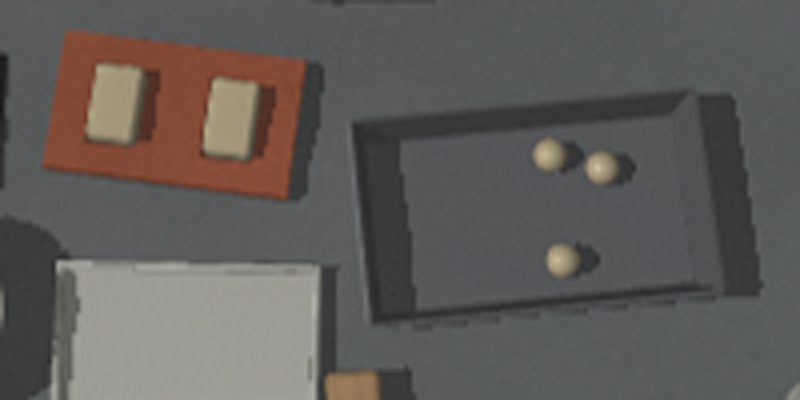

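View pics/s1.png

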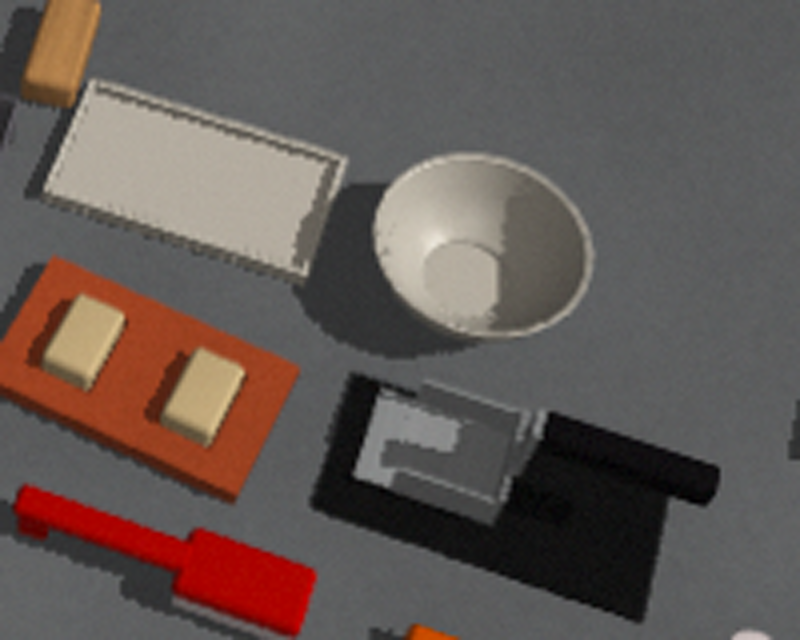

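View pics/t2.png

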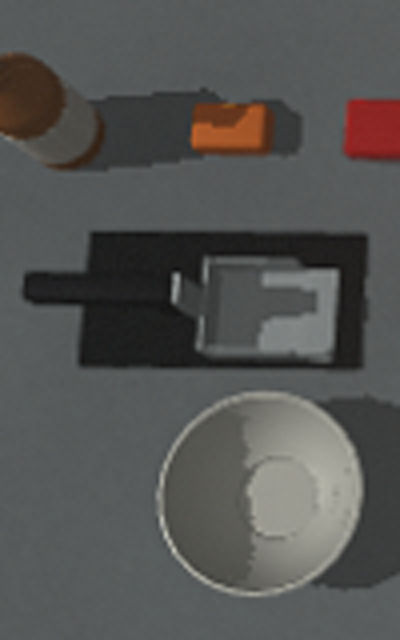

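The pictures show three cream balls in the tray at top px (367,203), (380,207) and (370,230). The scoop is on its black mat at about (190,195), handle pointing left. The two cream bars are in the terracotta mould at (260,191) and (289,194).

The look-alikes are the pink block at (293,123) and the orange one at (200,152), plus the wooden nail brush at (319,272) and the yellow sponge box at (85,241). I choose only the cream ones in the mould. Next I'll measure the scoop accurately.

```bash
python3 - <<'E'
from h import *
t=bot.camera("top"); s=bot.camera("scene")
# ball positions
for p in [(367.5,203.5),(380.3,206.8),(370.6,230)]:
    print("ball",onplane(t,p,0.0175)[0])
print("handle top", onplane(t,[(146.5,191.7),(183,192.3)],0.082))
print("handle scene", onplane(s,[(508,261),(467,247.5)],0.082))
# pan corners : lip & back
crop(s,400,225,520,300,"pics/s2.png",6)
crop(t,140,165,240,225,"pics/t3.png",8)
# model overlay candidates
def overlay(ox,oy,yaw,name):
    a=np.radians(yaw);X=np.array([np.cos(a),np.sin(a),0]);Y=np.array([-np.sin(a),np.cos(a),0]);o=np.array([ox,oy,.004])
    def P(x,y,z): return o+x*X+y*Y+np.array([0,0,z])
    L=[[P(-.046,-.036,0),P(.048,-.036,0),P(.048,.036,0),P(-.046,.036,0),P(-.046,-.036,0)],
       [P(-.046,-.036,.036),P(-.046,.036,.036)],
       [P(-.16,-.011,.089),P(-.05,-.011,.089),P(-.05,.011,.089),P(-.16,.011,.089),P(-.16,-.011,.089)],
       [P(-.16,-.011,.067),P(-.16,.011,.067)],[P(-.046,-.036,.032),P(.024,-.036,.032)],[P(-.046,.036,.032),P(.024,.036,.032)]]
    for c,box,k,n in ((t,(140,165,240,225),8,"t"),(s,(400,225,520,300),6,"s")):
        im=cv2.resize(c["img"][box[1]:box[3],box[0]:box[2]],None,fx=k,fy=k,interpolation=cv2.INTER_CUBIC)
        for l in L:
            q=((proj(c,np.array(l))-[box[0],box[1]]+.5)*k).astype(int)
            cv2.polylines(im,[q.reshape(-1,1,2)],False,(0,255,255),1)
        cv2.imwrite(f"pics/{name}{n}.png",im)
overlay(.598,.322,-90,"ov1")
E
```

```text
ball [ 0.59373812 -0.20433346  0.0175    ]
ball [ 0.58451733 -0.24407192  0.0175    ]
ball [ 0.51155924 -0.21400097  0.0175    ]
handle top [[0.59675456 0.45291136 0.082     ]
 [0.59813843 0.3449777  0.082     ]]
handle scene [[0.59229596 0.45122905 0.082     ]
 [0.59424533 0.34814628 0.082     ]]
```

```bash
cat >> h.py <<'E'
def overlay_scoop(ox,oy,yaw,name,oz=.004):
    t=bot.camera("top"); s=bot.camera("scene")
    a=np.radians(yaw);X=np.array([np.cos(a),np.sin(a),0]);Y=np.array([-np.sin(a),np.cos(a),0]);o=np.array([ox,oy,oz])
    def P(x,y,z): return o+x*X+y*Y+np.array([0,0,z])
    L=[[P(-.046,-.036,0),P(.048,-.036,0),P(.048,.036,0),P(-.046,.036,0),P(-.046,-.036,0)],
       [P(-.046,-.036,.036),P(-.046,.036,.036)],
       [P(-.16,-.011,.089),P(-.05,-.011,.089),P(-.05,.011,.089),P(-.16,.011,.089),P(-.16,-.011,.089)],
       [P(-.16,-.011,.067),P(-.16,.011,.067)],[P(-.046,-.036,.032),P(.024,-.036,.032)],[P(-.046,.036,.032),P(.024,.036,.032)]]
    ims=[]
    for c,box,k in ((t,(140,165,240,225),8),(s,(400,225,520,300),6)):
        im=cv2.resize(c["img"][box[1]:box[3],box[0]:box[2]],None,fx=k,fy=k,interpolation=cv2.INTER_CUBIC)
        im=cv2.convertScaleAbs(im,alpha=1.8)
        for l in L:
            q=((proj(c,np.array(l))-[box[0],box[1]]+.5)*k).astype(int)
            cv2.polylines(im,[q.reshape(-1,1,2)],False,(0,255,255),1)
        ims.append(cv2.resize(im,None,fx=.75*(1 if k==8 else 800/720),fy=.75*(1 if k==8 else 800/720)))
    w=min(i.shape[1] for i in ims)
    cv2.imwrite(name,np.vstack([i[:,:w] for i in ims])[:,:])
E
python3 - <<'E'
from h import *
overlay_scoop(.597,.294,-89.5,"pics/ov2.png")
im=cv2.imread("pics/ov2.png");print(im.shape); cv2.imwrite("pics/ov2.png",cv2.resize(im,None,fx=600/im.shape[0],fy=600/im.shape[0]))
E
```

```text
(735, 600, 3)
```

View pics/ov2.png

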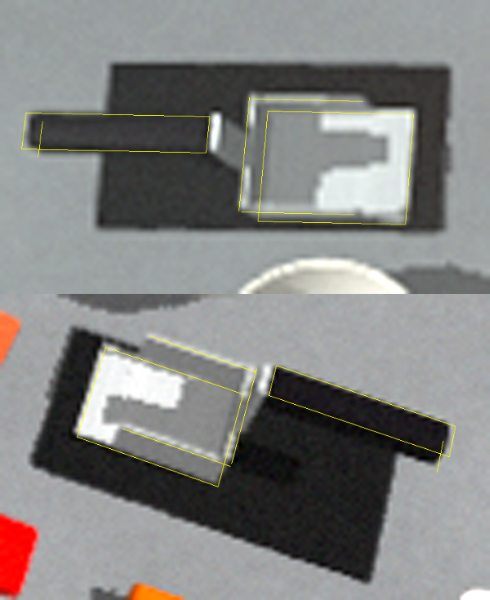

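```bash
python3 - <<'E'
from h import *
go([.597,.392,.24],down(0.5))
print(down(0.5).apply([1,0,0]))
E
```

```text
shift mm [-731.  -697.     2.3] rotvec deg [  0.    -0.   -69.83]
[0.99996192 0.00872654 0.        ]
```

```bash
python3 -m crank '[{"claw":0.085,"xyz":[-0.2,-0.19,0],"rotation":[0,0,-19]},{"claw":0.085,"xyz":[-0.4,-0.38,0],"rotation":[0,0,-38]},{"claw":0.085,"xyz":[-0.731,-0.697,0.002],"rotation":[0,0,-69.8]},{"claw":0.085,"xyz":[-0.731,-0.697,0.002],"rotation":[0,0,-69.8]},{"claw":0.085,"xyz":[-0.731,-0.697,0.002],"rotation":[0,0,-69.8]},{"claw":0.085,"xyz":[-0.731,-0.697,0.002],"rotation":[0,0,-69.8]},{"claw":0.085,"xyz":[-0.731,-0.697,0.002],"rotation":[0,0,-69.8]},{"claw":0.085,"xyz":[-0.731,-0.697,0.002],"rotation":[0,0,-69.8]},{"claw":0.085,"xyz":[-0.731,-0.697,0.002],"rotation":[0,0,-69.8]},{"claw":0.085,"xyz":[-0.731,-0.697,0.002],"rotation":[0,0,-69.8]},{"claw":0.085,"xyz":[-0.731,-0.697,0.002],"rotation":[0,0,-69.8]},{"claw":0.085,"xyz":[-0.731,-0.697,0.002],"rotation":[0,0,-69.8]},{"claw":0.085,"xyz":[-0.731,-0.697,0.002],"rotation":[0,0,-69.8]},{"claw":0.085,"xyz":[-0.731,-0.697,0.002],"rotation":[0,0,-69.8]},{"claw":0.085,"xyz":[-0.731,-0.697,0.002],"rotation":[0,0,-69.8]},{"claw":0.085,"xyz":[-0.731,-0.697,0.002],"rotation":[0,0,-69.8]},{"claw":0.085,"xyz":[-0.731,-0.697,0.002],"rotation":[0,0,-69.8]},{"claw":0.085,"xyz":[-0.731,-0.697,0.002],"rotation":[0,0,-69.8]},{"claw":0.085,"xyz":[-0.731,-0.697,0.002],"rotation":[0,0,-69.8]},{"claw":0.085,"xyz":[-0.731,-0.697,0.002],"rotation":[0,0,-69.8]}]' 60; python3 -c "
from h import *
go([.597,.392,.24],down(0.5))"
```

```text
time: 5.12
tool_pos: [0.5284, 0.2317, 0.2407]
ee_rot: [0.0, 1.0, 0.004, 0.0]
wrist_force: [1.2, -1.4, 0.9]
grip_width: 0.0847
shift mm [  70.  -159.7    0.7] rotvec deg [ 0.   -0.02  0.  ]
```

```bash
python3 -m crank '[{"claw":0.085,"xyz":[0.035,-0.08,0],"rotation":[0,0,0]},{"claw":0.085,"xyz":[0.07,-0.16,0],"rotation":[0,0,0]},{"claw":0.085,"xyz":[0.07,-0.16,0],"rotation":[0,0,0]},{"claw":0.085,"xyz":[0.07,-0.16,0],"rotation":[0,0,0]},{"claw":0.085,"xyz":[0.07,-0.16,0],"rotation":[0,0,0]},{"claw":0.085,"xyz":[0.07,-0.16,0.04],"rotation":[0,0,0]},{"claw":0.085,"xyz":[0.07,-0.16,0.08],"rotation":[0,0,0]},{"claw":0.085,"xyz":[0.07,-0.16,0.11],"rotation":[0,0,0]},{"claw":0.085,"xyz":[0.07,-0.16,0.11],"rotation":[0,0,0]}]' 60; python3 -c "
from h import *
go([.597,.392,.074],down(0.5))
t=bot.camera('top');s=bot.camera('scene')
crop(t,120,150,260,250,'pics/a1.png',5)
crop(s,400,200,540,300,'pics/a2.png',5)"
```

```text
time: 5.87
tool_pos: [0.5921, 0.3902, 0.1211]
ee_rot: [0.003, 1.0, 0.005, -0.007]
wrist_force: [-1.0, -0.1, -1.7]
grip_width: 0.0845
shift mm [ 5.6 -2.  47. ] rotvec deg [0.36 0.8  0.02]
```

View pics/a2.png

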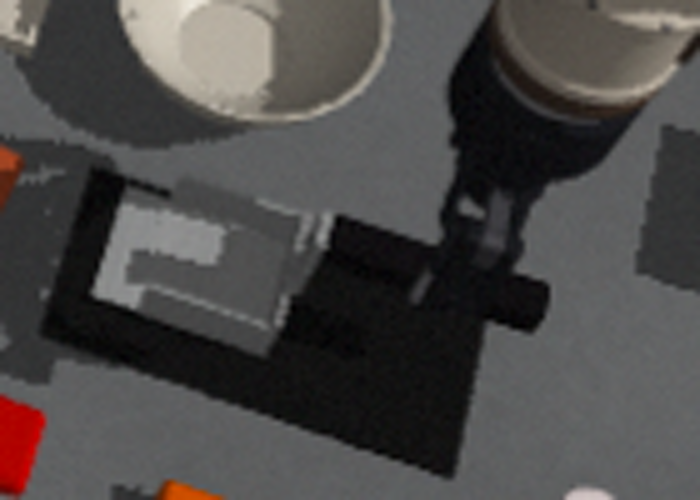

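The fingers straddle the black handle at about crop (480,280), so I'll descend and close.

```bash
python3 -m crank '[{"claw":0.085,"xyz":[0.005,-0.002,0.015],"rotation":[0.36,0.8,0]},{"claw":0.085,"xyz":[0.005,-0.002,0.03],"rotation":[0.36,0.8,0]},{"claw":0.085,"xyz":[0.005,-0.002,0.047],"rotation":[0.36,0.8,0]},{"claw":0.085,"xyz":[0.005,-0.002,0.047],"rotation":[0.36,0.8,0]},{"claw":0.085,"xyz":[0.005,-0.002,0.047],"rotation":[0.36,0.8,0]}]' 60; python3 -c "
from h import *
go([.597,.392,.074],down(0.5))"
```

```text
time: 6.38
tool_pos: [0.6013, 0.3939, 0.0834]
ee_rot: [-0.003, 1.0, 0.004, 0.006]
wrist_force: [0.8, 1.2, 0.1]
grip_width: 0.0847
shift mm [-4.5  1.9  9.3] rotvec deg [-0.29 -0.66 -0.  ]
```

```bash
python3 -m crank '[{"claw":0.085,"xyz":[-0.004,0.002,0.009],"rotation":[-0.29,-0.66,0]},{"claw":0.085,"xyz":[-0.004,0.002,0.009],"rotation":[-0.29,-0.66,0]},{"claw":0.085,"xyz":[-0.004,0.002,0.009],"rotation":[-0.29,-0.66,0]},{"claw":0.085,"xyz":[-0.004,0.002,0.009],"rotation":[-0.29,-0.66,0]},{"claw":0.085,"xyz":[-0.004,0.002,0.009],"rotation":[-0.29,-0.66,0]},{"claw":0.085,"xyz":[-0.004,0.002,0.009],"rotation":[-0.29,-0.66,0]}]' 60; python3 -c "
from h import *
go([.597,.392,.074],down(0.5))"
```

```text
time: 6.88
tool_pos: [0.5977, 0.392, 0.0749]
ee_rot: [-0.0, 1.0, 0.004, 0.0]
wrist_force: [0.4, 0.8, 0.2]
grip_width: 0.085
shift mm [-0.7  0.   0.9] rotvec deg [-0.02 -0.04 -0.  ]
```

```bash
python3 -m crank '[{"claw":0.04,"xyz":[0,0,0.001],"rotation":[0,0,0]},{"claw":0.02,"xyz":[0,0,0.001],"rotation":[0,0,0]},{"claw":0.01,"xyz":[0,0,0.001],"rotation":[0,0,0]},{"claw":0.01,"xyz":[0,0,0.001],"rotation":[0,0,0]},{"claw":0.01,"xyz":[0,0,0.001],"rotation":[0,0,0]},{"claw":0.01,"xyz":[0,0,0.001],"rotation":[0,0,0]},{"claw":0.01,"xyz":[0,0,0.001],"rotation":[0,0,0]},{"claw":0.01,"xyz":[0,0,0.001],"rotation":[0,0,0]},{"claw":0.01,"xyz":[0,0,0.001],"rotation":[0,0,0]},{"claw":0.01,"xyz":[0,0,0.001],"rotation":[0,0,0]},{"claw":0.01,"xyz":[0,0,0.001],"rotation":[0,0,0]},{"claw":0.01,"xyz":[0,0,0.001],"rotation":[0,0,0]}]' 100; python3 -c "
from h import *
s=bot.observe();print(s['torque'],s['tool_pos'])"
```

```text
time: 7.88
tool_pos: [0.5977, 0.3921, 0.074]
ee_rot: [-0.0, 1.0, 0.004, 0.0]
wrist_force: [-0.7, 0.6, 2.1]
grip_width: 0.0204
[-0.05475223  0.15810756 -0.04217843] [0.59773762 0.39211843 0.07403911]
```

```bash
python3 -m crank '[{"claw":0.01,"xyz":[0,0,-0.03],"rotation":[0,0,0]},{"claw":0.01,"xyz":[0,0,-0.06],"rotation":[0,0,0]},{"claw":0.01,"xyz":[0,0,-0.09],"rotation":[0,0,0]},{"claw":0.01,"xyz":[0,0,-0.12],"rotation":[0,0,0]},{"claw":0.01,"xyz":[0,0,-0.12],"rotation":[0,0,0]},{"claw":0.01,"xyz":[0,0,-0.12],"rotation":[0,0,0]},{"claw":0.01,"xyz":[0,0,-0.12],"rotation":[0,0,0]}]' 100; cat >> h.py <<'E'
def frame(c,o,yaw,pts):
    a=np.radians(yaw); p=np.asarray(pts,float)
    return proj(c,np.c_[o[0]+p[:,0]*np.cos(a)-p[:,1]*np.sin(a),o[1]+p[:,0]*np.sin(a)+p[:,1]*np.cos(a),p[:,2]+(o[2] if len(o)>2 else 0)])
def draw(c,box,k,name,polys):
    im=cv2.resize(c["img"][box[1]:box[3],box[0]:box[2]],None,fx=k,fy=k,interpolation=cv2.INTER_CUBIC)
    im=cv2.convertScaleAbs(im,alpha=1.6)
    for q in polys:
        cv2.polylines(im,[((q-[box[0],box[1]]+.5)*k).astype(int).reshape(-1,1,2)],True,(0,255,255),1)
    cv2.imwrite(name,im)
def rect(hx,hy,z,cx=0,cy=0): return [(cx+sx*hx,cy+sy*hy,z) for sx,sy in((1,1),(1,-1),(-1,-1),(-1,1))]
TR=(.5512,-.1865,0);TY=-82.7
E
python3 - <<'E'
from h import *
s=bot.observe();print(s['tool_pos'],s['wrist_force'],s['torque'])
for n,box,k,nm in (("top",(310,180,430,255),6,"pics/tr_t.png"),("scene",(225,140,340,220),6,"pics/tr_s.png")):
    c=bot.camera(n)
    draw(c,box,k,nm,[frame(c,TR,TY,rect(.120,.066,.0045)),frame(c,TR,TY,rect(.135,.081,.044))])
t=bot.camera("top");c=bot.camera("scene")
crop(c,330,140,530,300,"pics/l1.png",4)
E
```

```text
time: 8.47
tool_pos: [0.5971, 0.3918, 0.1925]
ee_rot: [0.0, 1.0, 0.004, -0.001]
wrist_force: [-0.4, -0.2, -0.9]
grip_width: 0.0205
[0.59706149 0.39176554 0.19246757] [-0.3898586  -0.22126733 -0.94577324] [ 0.1088266  -0.00442313  0.03037465]
```

View pics/tr_t.png

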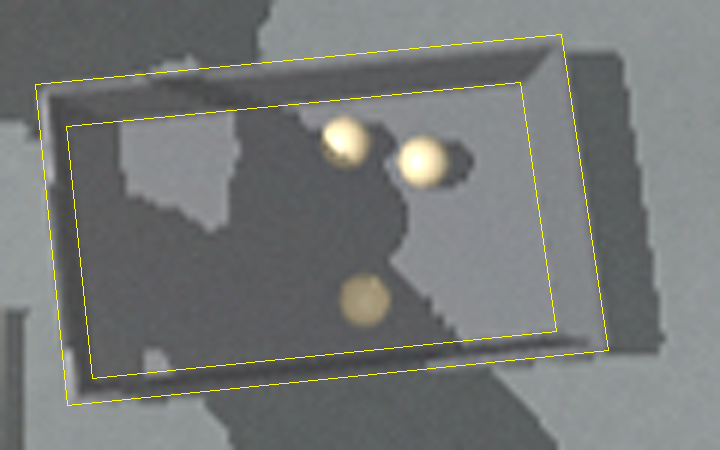

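View pics/tr_s.png

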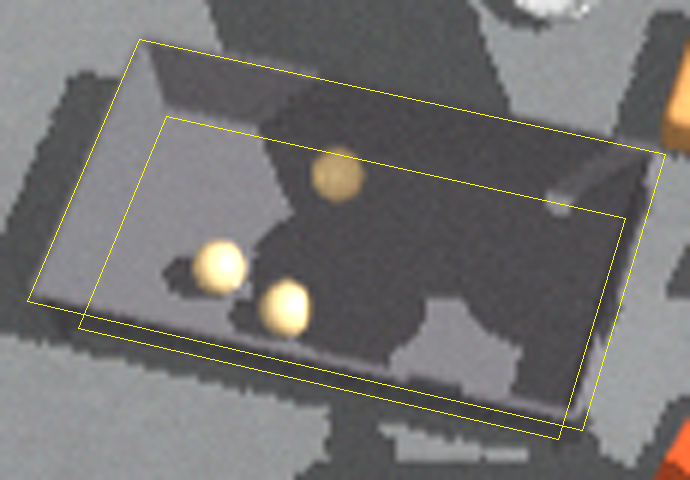

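View pics/l1.png

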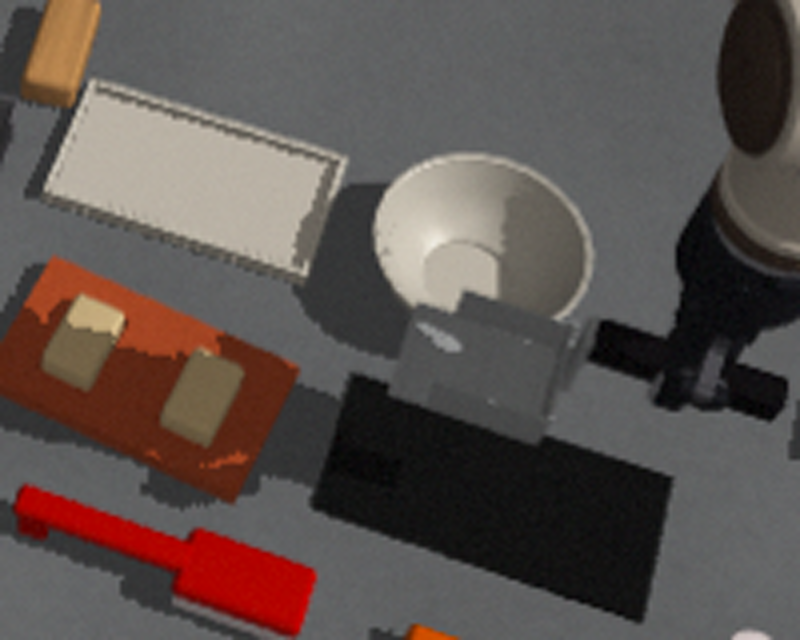

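Both overlays fit: the tray's floor edge lies within about 1 px of the image. The scoop is level in the grip above the mat. Moving to the tray for pass 1, along the +y side where two balls lie.

```bash
cat >> h.py <<'E'
def tw(x,y):
    a=np.radians(TY); return np.array([TR[0]+x*np.cos(a)-y*np.sin(a),TR[1]+x*np.sin(a)+y*np.cos(a)])
def tcp_for(ox,oy,z,pitch=0,yaw=7.3):
    """TCP so that scoop origin at tray (ox,oy); print move"""
    p=tw(ox-.099,oy); go([p[0],p[1],z],down(yaw)*R.from_euler('x',pitch,degrees=True))
E
python3 - <<'E'
from h import *
tcp_for(-.048,.026,.19)
E
```

```text
shift mm [-42.  428.6   2.1] rotvec deg [ 0.05  0.16 -6.8 ]
```

```bash
python3 -m crank '[{"claw":0.01,"xyz":[-0.002,0.02,0],"rotation":[0,0,-0.3]},{"claw":0.01,"xyz":[-0.005,0.05,0],"rotation":[0,0,-1]},{"claw":0.01,"xyz":[-0.008,0.085,0],"rotation":[0,0,-1.5]},{"claw":0.01,"xyz":[-0.012,0.12,0],"rotation":[0,0,-2]},{"claw":0.01,"xyz":[-0.016,0.155,0],"rotation":[0,0,-2.5]},{"claw":0.01,"xyz":[-0.02,0.19,0],"rotation":[0,0,-3]},{"claw":0.01,"xyz":[-0.023,0.225,0],"rotation":[0,0,-3.5]},{"claw":0.01,"xyz":[-0.026,0.26,0],"rotation":[0,0,-4]},{"claw":0.01,"xyz":[-0.03,0.295,0],"rotation":[0,0,-4.5]},{"claw":0.01,"xyz":[-0.033,0.33,0],"rotation":[0,0,-5]},{"claw":0.01,"xyz":[-0.037,0.365,0],"rotation":[0,0,-5.5]},{"claw":0.01,"xyz":[-0.04,0.395,0],"rotation":[0,0,-6]},{"claw":0.01,"xyz":[-0.042,0.415,0.001],"rotation":[0,0,-6.5]},{"claw":0.01,"xyz":[-0.042,0.4286,0.002],"rotation":[0,0,-6.8]},{"claw":0.01,"xyz":[-0.042,0.4286,0.002],"rotation":[0,0,-6.8]},{"claw":0.01,"xyz":[-0.042,0.4286,0.002],"rotation":[0,0,-6.8]},{"claw":0.01,"xyz":[-0.042,0.4286,0.002],"rotation":[0,0,-6.8]}]' 100; python3 - <<'E'
from h import *
tcp_for(-.048,.026,.19)
t=bot.camera("top");crop(t,260,150,430,265,"pics/p1.png",4)
E
```

```text
time: 10.08
tool_pos: [0.5581, -0.0366, 0.1896]
ee_rot: [0.0, 0.998, 0.064, -0.002]
wrist_force: [0.2, 0.2, -1.3]
grip_width: 0.0209
shift mm [ 0.1  0.8 -0.4] rotvec deg [-0.01  0.21  0.01]
```

View pics/p1.png

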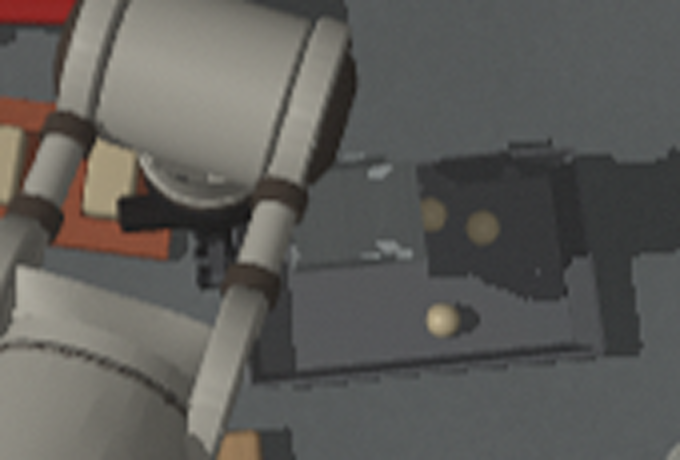

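The lip is over the tray, in line with the two upper balls at crop (433,215) and (483,228). Descending.

```bash
python3 -m crank '[{"claw":0.01,"xyz":[0,0,0.03],"rotation":[0,0,0]},{"claw":0.01,"xyz":[0,0,0.06],"rotation":[0,0,0]},{"claw":0.01,"xyz":[0,0,0.085],"rotation":[0,0,0]},{"claw":0.01,"xyz":[0,0,0.1],"rotation":[0,0,0]},{"claw":0.01,"xyz":[0,0,0.108],"rotation":[0,0,0]},{"claw":0.01,"xyz":[0,0,0.111],"rotation":[0,0,0]},{"claw":0.01,"xyz":[0,0,0.111],"rotation":[0,0,0]},{"claw":0.01,"xyz":[0,0,0.111],"rotation":[0,0,0]},{"claw":0.01,"xyz":[0,0,0.111],"rotation":[0,0,0]}]' 100; python3 - <<'E'
from h import *
tcp_for(-.048,.026,.0757,0.5)
t=bot.camera("top");crop(t,260,150,430,265,"pics/p2.png",4)
c=bot.camera("scene");crop(c,220,130,350,230,"pics/p3.png",5)
E
```

```text
time: 10.88
tool_pos: [0.559, -0.0366, 0.0803]
ee_rot: [0.001, 0.998, 0.064, -0.0]
wrist_force: [-0.5, -0.9, -1.1]
grip_width: 0.0208
shift mm [-0.8  0.7  4.6] rotvec deg [0.57 0.04 0.06]
```

View pics/p2.png

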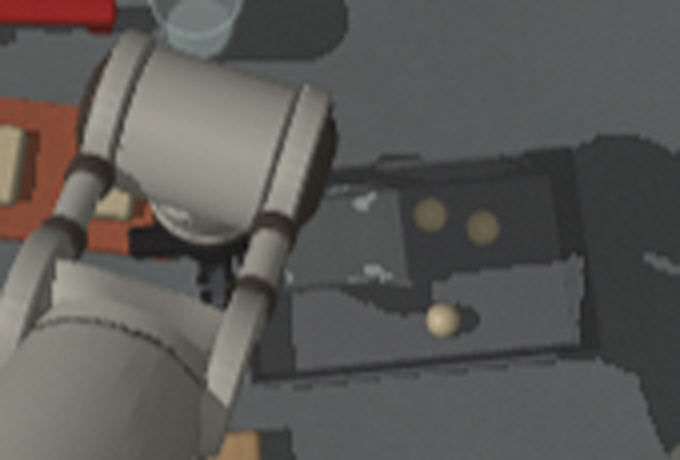

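View pics/p3.png

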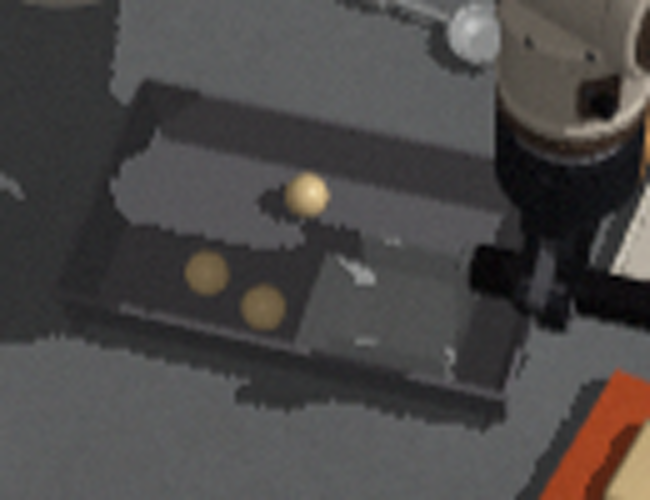

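```bash
python3 -m crank '[{"claw":0.01,"xyz":[0,0,0.002],"rotation":[0.6,0,0]},{"claw":0.01,"xyz":[0,0,0.0035],"rotation":[0.6,0,0]},{"claw":0.01,"xyz":[0,0,0.0046],"rotation":[0.6,0,0]},{"claw":0.01,"xyz":[0,0,0.0046],"rotation":[0.6,0,0]},{"claw":0.01,"xyz":[0,0,0.0046],"rotation":[0.6,0,0]},{"claw":0.01,"xyz":[0,0,0.0046],"rotation":[0.6,0,0]}]' 100; python3 - <<'E'
from h import *
s=bot.observe();print(s["wrist_force"],s["torque"],s["tool_pos"])
tcp_for(-.048,.026,.0757,0.5)
E
```

```text
time: 11.48
tool_pos: [0.5589, -0.0368, 0.0756]
ee_rot: [-0.004, 0.998, 0.064, -0.001]
wrist_force: [0.1, -0.3, -0.6]
grip_width: 0.0207
[ 0.06892093 -0.31776509 -0.56994022] [-0.20803669 -0.08131577  0.01329373] [ 0.55891856 -0.03684721  0.07557477]
shift mm [-0.7  0.5 -0.1] rotvec deg [-0.01  0.05  0.05]
```

```bash
python3 -m crank '[{"claw":0.01,"xyz":[0,0.006,0],"rotation":[0,0,0]},{"claw":0.01,"xyz":[0,0.014,-0.0001],"rotation":[0,0,0]},{"claw":0.01,"xyz":[0,0.022,-0.0002],"rotation":[0,0,0]},{"claw":0.01,"xyz":[0,0.03,-0.0003],"rotation":[0,0,0]},{"claw":0.01,"xyz":[0,0.038,-0.0003],"rotation":[0,0,0]},{"claw":0.01,"xyz":[0,0.046,-0.0004],"rotation":[0,0,0]},{"claw":0.01,"xyz":[0,0.054,-0.0005],"rotation":[0,0,0]},{"claw":0.01,"xyz":[0,0.062,-0.0005],"rotation":[0,0,0]},{"claw":0.01,"xyz":[0,0.07,-0.0006],"rotation":[0,0,0]},{"claw":0.01,"xyz":[0,0.077,-0.0007],"rotation":[0,0,0]},{"claw":0.01,"xyz":[0,0.084,-0.0007],"rotation":[0,0,0]},{"claw":0.01,"xyz":[0,0.09,-0.0008],"rotation":[0,0,0]}]' 100; python3 - <<'E'
from h import *
s=bot.observe();print(s["wrist_force"],s["torque"],s["tool_pos"])
tcp_for(.071,.026,.0757,0.5)
t=bot.camera("top");crop(t,260,150,430,265,"pics/p4.png",4)
c=bot.camera("scene");crop(c,220,130,350,230,"pics/p5.png",5)
E
```

```text
time: 12.48
tool_pos: [0.5705, -0.1269, 0.0756]
ee_rot: [-0.004, 0.998, 0.064, -0.001]
wrist_force: [-0.1, 1.2, -0.3]
grip_width: 0.0202
[-0.11042476  1.17459324 -0.28703312] [ 0.05212567 -0.03210665 -0.00442085] [ 0.57053181 -0.12685335  0.07557876]
shift mm [-0.8 28.7 -0.4] rotvec deg [-0.01  0.05  0.04]
```

View pics/p4.png

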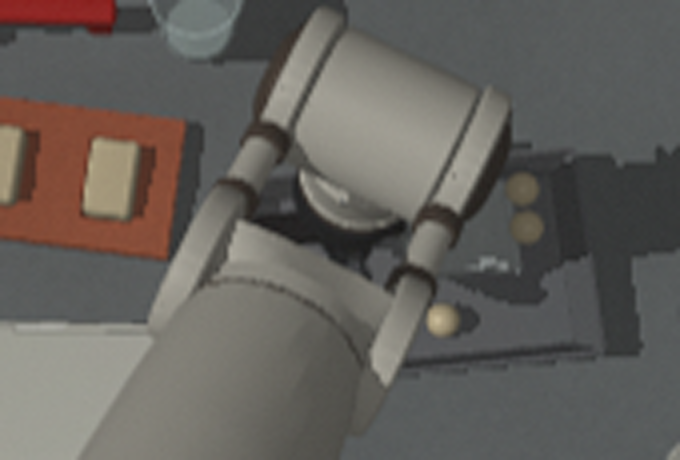

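View pics/p5.png

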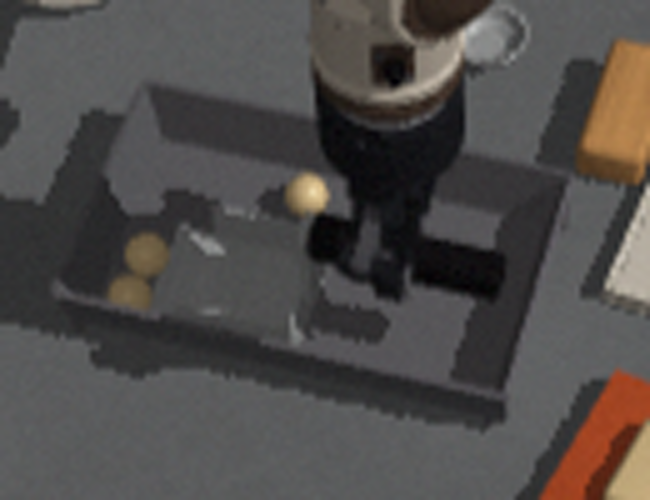

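```bash
python3 -m crank '[{"claw":0.01,"xyz":[0,0.006,0],"rotation":[0,0,0]},{"claw":0.01,"xyz":[0,0.012,-0.0001],"rotation":[0,0,0]},{"claw":0.01,"xyz":[0,0.018,-0.0002],"rotation":[0,0,0]},{"claw":0.01,"xyz":[0,0.023,-0.0002],"rotation":[0,0,0]},{"claw":0.01,"xyz":[0,0.027,-0.0002],"rotation":[0,0,0]},{"claw":0.01,"xyz":[0,0.027,-0.0002],"rotation":[0,0,0]},{"claw":0.01,"xyz":[0,0.027,-0.0002],"rotation":[0,0,0]}]' 100; python3 - <<'E'
from h import *
s=bot.observe();print(s["wrist_force"],s["torque"],s["tool_pos"])
tcp_for(.071,.026,.0757,0.5)
t=bot.camera("top");crop(t,340,170,430,245,"pics/p6.png",7)
c=bot.camera("scene");crop(c,220,130,350,230,"pics/p7.png",5)
E
```

```text
time: 13.17
tool_pos: [0.574, -0.1546, 0.0755]
ee_rot: [-0.004, 0.998, 0.063, -0.001]
wrist_force: [-0.2, -0.7, -0.4]
grip_width: 0.0205
[-0.19296463 -0.7459477  -0.38058829] [-0.17023991 -0.08910549 -0.06091646] [ 0.57402428 -0.15458875  0.07546551]
shift mm [-0.7  0.8 -0.2] rotvec deg [ 0.06  0.04 -0.02]
```

View pics/p6.png

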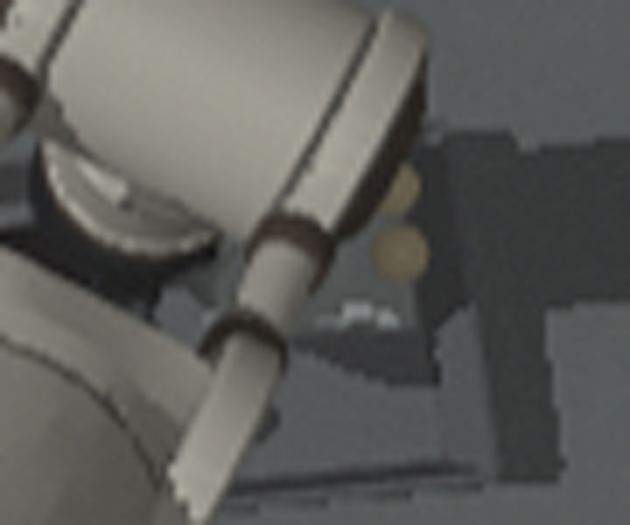

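View pics/p7.png

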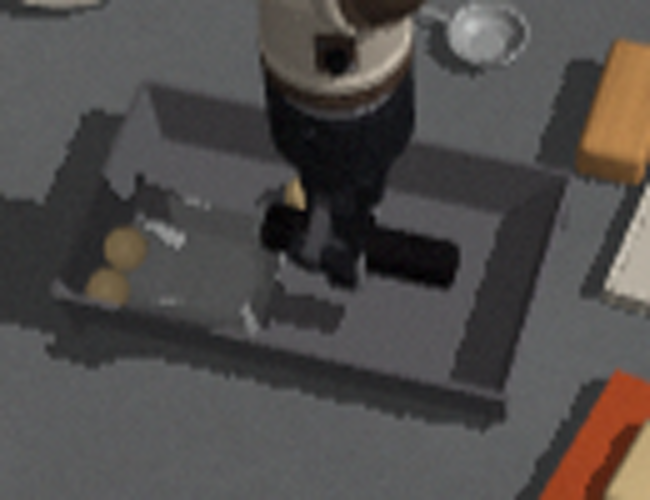

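```bash
python3 -m crank '[{"claw":0.01,"xyz":[0,0.002,0],"rotation":[0,0,0]},{"claw":0.01,"xyz":[0,0.004,0],"rotation":[0,0,0]},{"claw":0.01,"xyz":[0,0.005,0],"rotation":[0,0,0]},{"claw":0.01,"xyz":[0,0.005,0],"rotation":[0,0,0]},{"claw":0.01,"xyz":[0,0.005,0],"rotation":[0,0,0]}]' 100; python3 - <<'E'
from h import *
s=bot.observe();print(s["wrist_force"],s["torque"],s["tool_pos"])
t=bot.camera("top");crop(t,340,170,430,245,"pics/p8.png",7)
c=bot.camera("scene");crop(c,220,160,300,210,"pics/p9.png",8)
E
```

```text
time: 13.68
tool_pos: [0.5746, -0.1582, 0.0756]
ee_rot: [-0.005, 0.998, 0.064, -0.001]
wrist_force: [-1.2, 4.9, 3.8]
grip_width: 0.021
[-1.181119    4.91850499  3.80504528] [ 0.62218892  0.12504181 -0.05318546] [ 0.5745688  -0.1582089   0.07561395]
```

View pics/p8.png

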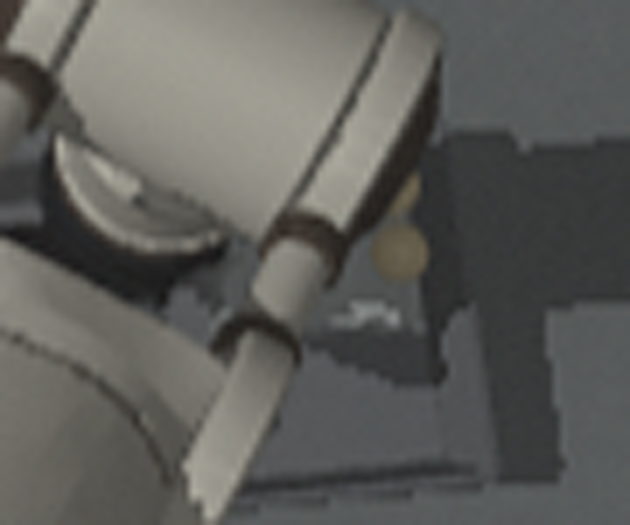

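View pics/p9.png

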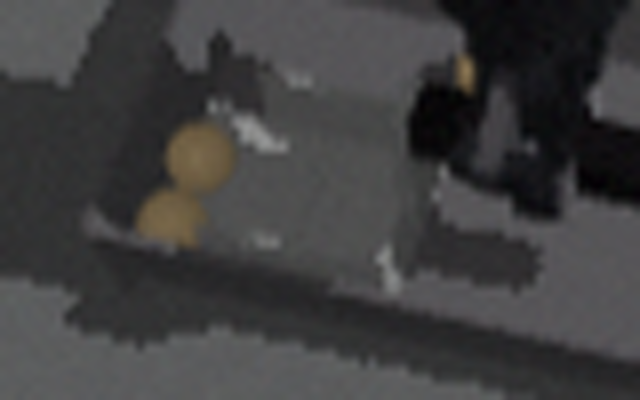

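The lip now presses on the end wall (4.9 N) with both balls on it. I'll tip the lip up about the pan's back edge so they roll in.

```bash
python3 -m crank '[{"claw":0.01,"xyz":[0,-0.002,0.0012],"rotation":[-1.5,0,0]},{"claw":0.01,"xyz":[0,-0.0036,0.0024],"rotation":[-3,0,0]},{"claw":0.01,"xyz":[0,-0.005,0.0037],"rotation":[-4.5,0,0]},{"claw":0.01,"xyz":[0,-0.006,0.0049],"rotation":[-6,0,0]},{"claw":0.01,"xyz":[0,-0.0083,0.0071],"rotation":[-9,0,0]},{"claw":0.01,"xyz":[0,-0.0104,0.0095],"rotation":[-12,0,0]},{"claw":0.01,"xyz":[0,-0.0123,0.012],"rotation":[-15,0,0]},{"claw":0.01,"xyz":[0,-0.0123,0.012],"rotation":[-15,0,0]},{"claw":0.01,"xyz":[0,-0.0123,0.012],"rotation":[-15,0,0]},{"claw":0.01,"xyz":[0,-0.0123,0.012],"rotation":[-15,0,0]},{"claw":0.01,"xyz":[0,-0.0123,0.012],"rotation":[-15,0,0]}]' 100; python3 - <<'E'
from h import *
s=bot.observe();print(s["wrist_force"],s["torque"],s["tool_pos"])
t=bot.camera("top");crop(t,340,170,430,245,"pics/p10.png",7)
c=bot.camera("scene");crop(c,220,160,300,210,"pics/p11.png",8)
E
```

```text
time: 14.7
tool_pos: [0.5733, -0.1467, 0.0641]
ee_rot: [0.125, 0.99, 0.063, 0.008]
wrist_force: [0.3, 0.3, -1.4]
grip_width: 0.0206
[ 0.3258452   0.29646684 -1.37260681] [ 0.31250698  0.02233338 -0.00362661] [ 0.57332795 -0.14668268  0.06408777]
```

View pics/p11.png

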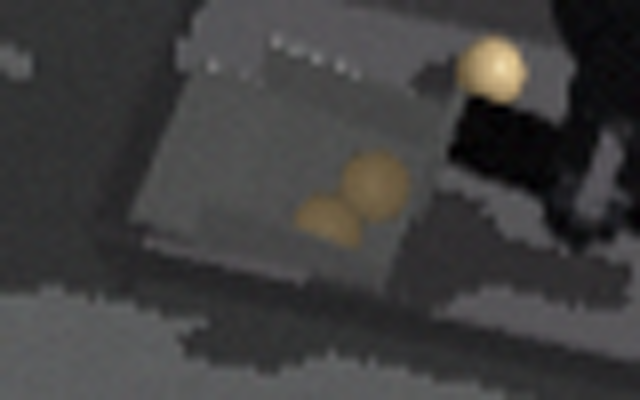

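Both balls are at the pan's back, at crop (328,222) and (376,187), and the third is untouched at (492,70). Lifting and carrying to the bowl.

```bash
python3 -m crank '[{"claw":0.01,"xyz":[0,0.002,-0.01],"rotation":[0,0,0]},{"claw":0.01,"xyz":[0,0.006,-0.024],"rotation":[-1,0,0]},{"claw":0.01,"xyz":[0,0.012,-0.046],"rotation":[-2,0,0]},{"claw":0.01,"xyz":[0,0.018,-0.07],"rotation":[-3,0,0]},{"claw":0.01,"xyz":[0,0.025,-0.097],"rotation":[-4,0,0]},{"claw":0.01,"xyz":[0,0.031,-0.12],"rotation":[-5,0,0]},{"claw":0.01,"xyz":[0,0.0335,-0.13],"rotation":[-5,0,0]},{"claw":0.01,"xyz":[0,0.0335,-0.13],"rotation":[-5,0,0]},{"claw":0.01,"xyz":[0,0.0335,-0.13],"rotation":[-5,0,0]},{"claw":0.01,"xyz":[0,0.0335,-0.13],"rotation":[-5,0,0]}]' 100; python3 - <<'E'
from h import *
s=bot.observe();print(s["wrist_force"],s["torque"],s["tool_pos"])
t=bot.camera("top");cv2.imwrite("pics/p12.png",t["img"])
c=bot.camera("scene");crop(c,220,110,350,200,"pics/p13.png",5)
for n,cc in(("top",t),("scene",c)):
  for r in bot.cut_out(n,"bowl")[:2]:
        m=r["pixels"].astype(np.uint8)
        cn,_=cv2.findContours(m,cv2.RETR_EXTERNAL,cv2.CHAIN_APPROX_NONE)
        k=max(cn,key=cv2.contourArea)[:,0]
        w=onplane(cc,k,.055)[:,:2].astype(np.float32)
        print(n,r["p"],cv2.minEnclosingCircle(w))
E
```

```text
time: 15.63
tool_pos: [0.5723, -0.1465, 0.1966]
ee_rot: [0.168, 0.984, 0.062, 0.009]
wrist_force: [-0.0, 0.9, -2.7]
grip_width: 0.0205
[-2.62997120e-03  9.21989839e-01 -2.71656124e+00] [ 0.41139303  0.06150021 -0.02430268] [ 0.57229217 -0.14645971  0.19659142]
top 0.72 ((0.45534807443618774, 0.27852755784988403), 0.07527413964271545)
scene 0.63 ((0.45653432607650757, 0.27494311332702637), 0.07722760736942291)
```

View pics/p13.png

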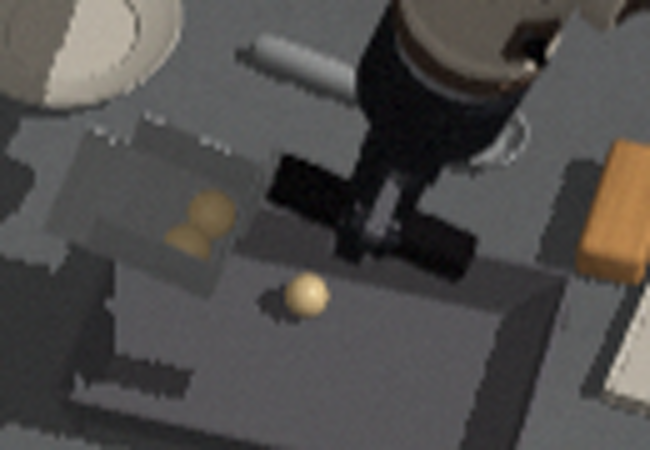

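View pics/p12.png

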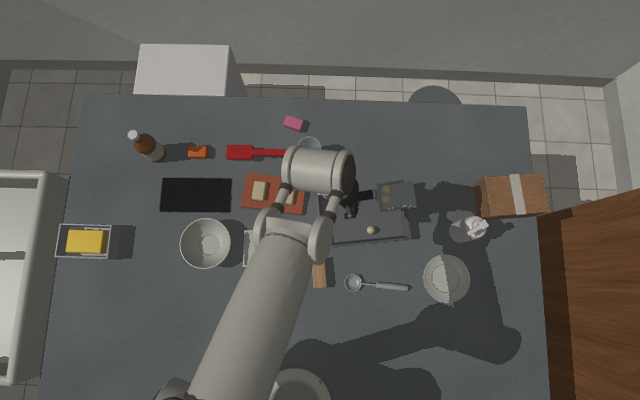

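```bash
cat >> h.py <<'E'
LIP=np.array([0,.147,.070])
def lip_to(l,yaw,pitch):
    Rt=down(yaw)*R.from_euler('x',pitch,degrees=True)
    p=np.asarray(l)-Rt.apply(LIP); print("tcp",np.round(p,3)); go(p,Rt)
E
python3 - <<'E'
from h import *
r=rot(); print("lip now",bot.observe()["tool_pos"]+r.apply(LIP), r.apply([0,1,0]))
lip_to([.449,.296,.16],20,-20)
E
```

```text
lip now [ 0.59280218 -0.30721844  0.1793519 ] [ 0.11962662 -0.93577586  0.33168211]
tcp [0.394 0.448 0.176]
shift mm [-102.6 -585.1 -183. ] rotvec deg [ -0.64   4.45 -11.97]
```

```bash
python3 -m crank '[{"claw":0.01,"xyz":[-0.002,-0.012,-0.004],"rotation":[0,0,0]},{"claw":0.01,"xyz":[-0.005,-0.029,-0.009],"rotation":[0,0.2,-0.5]},{"claw":0.01,"xyz":[-0.009,-0.052,-0.016],"rotation":[0,0.4,-1]},{"claw":0.01,"xyz":[-0.013,-0.076,-0.024],"rotation":[0,0.6,-1.5]},{"claw":0.01,"xyz":[-0.017,-0.099,-0.031],"rotation":[0,0.7,-2]},{"claw":0.01,"xyz":[-0.022,-0.123,-0.038],"rotation":[0,0.9,-2.5]},{"claw":0.01,"xyz":[-0.026,-0.146,-0.046],"rotation":[0,1.1,-3]},{"claw":0.01,"xyz":[-0.03,-0.17,-0.053],"rotation":[0,1.3,-3.5]},{"claw":0.01,"xyz":[-0.034,-0.193,-0.06],"rotation":[0,1.5,-4]},{"claw":0.01,"xyz":[-0.038,-0.216,-0.068],"rotation":[0,1.7,-4.5]},{"claw":0.01,"xyz":[-0.042,-0.24,-0.075],"rotation":[0,1.9,-5]},{"claw":0.01,"xyz":[-0.046,-0.263,-0.082],"rotation":[0,2,-5.5]},{"claw":0.01,"xyz":[-0.05,-0.287,-0.09],"rotation":[0,2.2,-6]},{"claw":0.01,"xyz":[-0.054,-0.31,-0.097],"rotation":[0,2.4,-6.5]},{"claw":0.01,"xyz":[-0.058,-0.334,-0.104],"rotation":[0,2.6,-7]},{"claw":0.01,"xyz":[-0.063,-0.357,-0.112],"rotation":[0,2.8,-7.5]},{"claw":0.01,"xyz":[-0.067,-0.38,-0.119],"rotation":[0,3,-8]},{"claw":0.01,"xyz":[-0.071,-0.404,-0.126],"rotation":[0,3.2,-8.5]},{"claw":0.01,"xyz":[-0.075,-0.427,-0.134],"rotation":[0,3.3,-9]},{"claw":0.01,"xyz":[-0.079,-0.45,-0.141],"rotation":[0,3.5,-9.5]}]' 100; python3 -c "
from h import *
lip_to([.449,.296,.16],20,-20)"
```

```text
time: 17.5
tool_pos: [0.4334, 0.3126, 0.1802]
ee_rot: [0.166, 0.974, 0.149, 0.025]
wrist_force: [-0.2, 0.8, -1.3]
grip_width: 0.0206
tcp [0.394 0.448 0.176]
shift mm [   2.6 -135.   -42.4] rotvec deg [-0.65  0.9  -2.43]
```

```bash
python3 -m crank '[{"claw":0.01,"xyz":[0.0005,-0.022,-0.007],"rotation":[0,0.2,-0.4]},{"claw":0.01,"xyz":[0.001,-0.044,-0.014],"rotation":[-0.2,0.3,-0.8]},{"claw":0.01,"xyz":[0.0015,-0.066,-0.021],"rotation":[-0.3,0.4,-1.2]},{"claw":0.01,"xyz":[0.002,-0.086,-0.027],"rotation":[-0.4,0.6,-1.6]},{"claw":0.01,"xyz":[0.0022,-0.104,-0.033],"rotation":[-0.5,0.7,-2]},{"claw":0.01,"xyz":[0.0025,-0.12,-0.038],"rotation":[-0.6,0.8,-2.2]},{"claw":0.01,"xyz":[0.0026,-0.13,-0.041],"rotation":[-0.6,0.9,-2.4]},{"claw":0.01,"xyz":[0.0026,-0.135,-0.0424],"rotation":[-0.6,0.9,-2.4]},{"claw":0.01,"xyz":[0.0026,-0.135,-0.0424],"rotation":[-0.6,0.9,-2.4]},{"claw":0.01,"xyz":[0.0026,-0.135,-0.0424],"rotation":[-0.6,0.9,-2.4]},{"claw":0.01,"xyz":[0.0026,-0.135,-0.0424],"rotation":[-0.6,0.9,-2.4]}]' 100; python3 -c "
from h import *
print(bot.observe()['joints'])
lip_to([.449,.296,.115],20,-20)
lip_to([.449,.296,.08],20,0)
lip_to([.449,.296,.068],20,50)
t=bot.camera('top');crop(t,140,160,280,290,'pics/b1.png',4)
c=bot.camera('scene');crop(c,380,140,530,250,'pics/b2.png',5)
"
```

```text
time: 18.42
tool_pos: [0.3938, 0.4476, 0.1755]
ee_rot: [0.171, 0.97, 0.17, 0.03]
wrist_force: [-0.1, -0.3, -1.1]
grip_width: 0.0205
[ 0.79976219  0.41977936  1.44907128 -0.31529133  1.43703927  0.52033713]
tcp [0.394 0.448 0.131]
shift mm [ -0.  -16.1  42. ] rotvec deg [-0.02  0.03 -0.07]
tcp [0.399 0.434 0.15 ]
shift mm [ 0.   4.7 28.8] rotvec deg [ 1.998e+01  1.000e-02 -8.000e-02]
tcp [0.435 0.334 0.226]
shift mm [  0.2 130.3  -6. ] rotvec deg [ 6.998e+01 -2.000e-02 -8.000e-02]
```

View pics/b1.png

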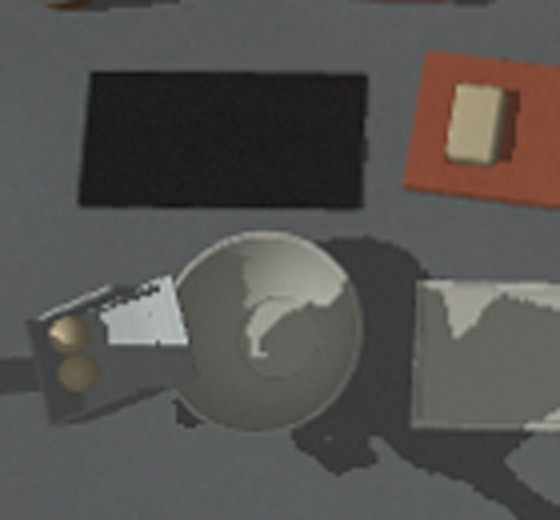

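View pics/b2.png

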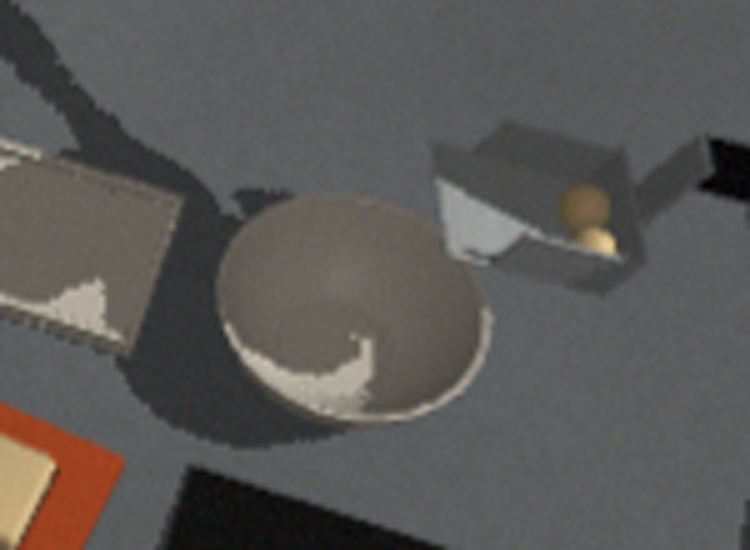

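```bash
python3 -c "
from h import *
t=bot.camera('top');c=bot.camera('scene')
r=rot();l=bot.observe()['tool_pos']+r.apply(LIP);print(l)
print((proj(t,l)-[140,160])*4,(proj(c,l)-[380,140])*5)
for w in(-.036,.036):
  p=bot.observe()['tool_pos']+r.apply(LIP+[w,0,0]);print((proj(t,p)-[140,160])*4,(proj(c,p)-[380,140])*5)
"
```

```text
[0.44912126 0.29538298 0.16001083]
[[183.1886966  325.43407254]] [[437.76096775 201.0667628 ]]
[[196.86885527 377.64622598]] [[429.24805996 144.34534696]]
[[169.74787033 273.90373475]] [[446.55709731 259.50948076]]
```

```bash
python3 -c "
from h import *
for p,z in((-20,.105),(-15,.1),(-10,.09),(-5,.085),(0,.08),(5,.076),(10,.073),(15,.07),(20,.068),(25,.067),(30,.066),(35,.066),(40,.066),(45,.066),(50,.066)):
  lip_to([.449,.296,z],20,p)
"
```

```text
tcp [0.394 0.448 0.121]
shift mm [ -0.1 -19.4  51.6] rotvec deg [-0.04  0.02 -0.08]
tcp [0.394 0.446 0.13 ]
shift mm [ -0.1 -14.5  43.8] rotvec deg [ 4.96  0.01 -0.08]
tcp [0.395 0.443 0.133]
shift mm [ -0.1 -10.2  41.2] rotvec deg [ 9.96  0.01 -0.08]
tcp [0.397 0.439 0.142]
shift mm [-0.1 -3.1 34.7] rotvec deg [14.96  0.   -0.08]
tcp [0.399 0.434 0.15 ]
shift mm [-0.1  4.8 29. ] rotvec deg [19.96  0.   -0.08]
tcp [0.401 0.428 0.159]
shift mm [-0.1 14.  23.3] rotvec deg [24.96 -0.   -0.08]
tcp [0.404 0.421 0.167]
shift mm [-0.1 24.3 17.5] rotvec deg [ 2.996e+01 -1.000e-02 -8.000e-02]
tcp [0.407 0.412 0.176]
shift mm [-0.1 35.3 12.8] rotvec deg [ 3.496e+01 -1.000e-02 -8.000e-02]
tcp [0.41  0.403 0.184]
shift mm [-0.1 47.3  8.2] rotvec deg [ 3.996e+01 -1.000e-02 -8.000e-02]
tcp [0.414 0.393 0.193]
shift mm [-0.  60.1  3.8] rotvec deg [ 4.496e+01 -2.000e-02 -8.000e-02]
tcp [0.417 0.383 0.2  ]
shift mm [-0.  73.3  0.6] rotvec deg [ 4.996e+01 -2.000e-02 -8.000e-02]
tcp [0.422 0.371 0.208]
shift mm [-0.  87.2 -2.4] rotvec deg [ 5.496e+01 -3.000e-02 -8.000e-02]
tcp [0.426 0.36  0.214]
shift mm [  0.  101.3  -4.1] rotvec deg [ 5.996e+01 -3.000e-02 -8.000e-02]
tcp [0.43  0.347 0.219]
shift mm [  0.  115.5  -4.7] rotvec deg [ 6.496e+01 -3.000e-02 -8.000e-02]
tcp [0.435 0.334 0.224]
shift mm [ 1.000e-01  1.297e+02 -3.900e+00] rotvec deg [ 6.996e+01 -4.000e-02 -8.000e-02]
```

```bash
python3 -m crank '[{"claw":0.01,"xyz":[0,-0.008,0.02],"rotation":[0,0,0]},{"claw":0.01,"xyz":[0,-0.014,0.038],"rotation":[0,0,0]},{"claw":0.01,"xyz":[0,-0.0165,0.046],"rotation":[3,0,0]},{"claw":0.01,"xyz":[0,-0.0145,0.044],"rotation":[5,0,0]},{"claw":0.01,"xyz":[0,-0.010,0.041],"rotation":[10,0,0]},{"claw":0.01,"xyz":[0,-0.003,0.035],"rotation":[15,0,0]},{"claw":0.01,"xyz":[0,0.005,0.029],"rotation":[20,0,0]},{"claw":0.01,"xyz":[0,0.014,0.0233],"rotation":[25,0,0]},{"claw":0.01,"xyz":[0,0.0243,0.0175],"rotation":[30,0,0]},{"claw":0.01,"xyz":[0,0.0353,0.0128],"rotation":[35,0,0]},{"claw":0.01,"xyz":[0,0.0473,0.0082],"rotation":[40,0,0]},{"claw":0.01,"xyz":[0,0.0601,0.0038],"rotation":[45,0,0]},{"claw":0.01,"xyz":[0,0.0733,0.0006],"rotation":[50,0,0]},{"claw":0.01,"xyz":[0,0.0872,-0.0024],"rotation":[55,0,0]},{"claw":0.01,"xyz":[0,0.1013,-0.0041],"rotation":[60,0,0]},{"claw":0.01,"xyz":[0,0.1013,-0.0041],"rotation":[60,0,0]},{"claw":0.01,"xyz":[0,0.1013,-0.0041],"rotation":[60,0,0]},{"claw":0.01,"xyz":[0,0.1013,-0.0041],"rotation":[60,0,0]},{"claw":0.01,"xyz":[0,0.1013,-0.0041],"rotation":[60,0,0]}]' 100; python3 -c "
from h import *
print(bot.observe()['joints'])
t=bot.camera('top');crop(t,140,160,280,290,'pics/b3.png',4)
c=bot.camera('scene');crop(c,380,140,530,250,'pics/b4.png',5)
lip_to([.449,.296,.066],20,40)
"
```

```text
time: 20.2
tool_pos: [0.4254, 0.3602, 0.2142]
ee_rot: [-0.337, 0.925, 0.163, -0.059]
wrist_force: [0.8, 0.5, -0.6]
grip_width: 0.0206
[ 0.12508272  0.12144485  1.8384199   0.68751383  1.41114726 -0.41904876]
tcp [0.426 0.36  0.214]
shift mm [ 0.3  0.9 -0.6] rotvec deg [-0.   -0.01  0.06]
```

View pics/b4.png

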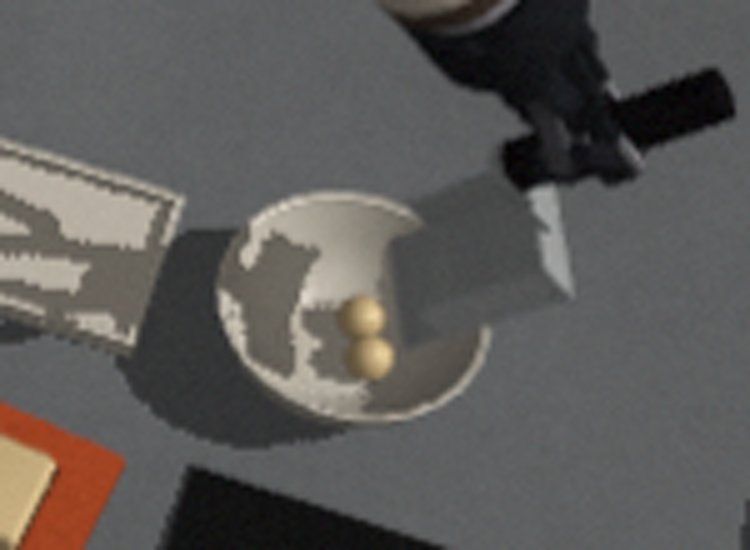

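View pics/b3.png

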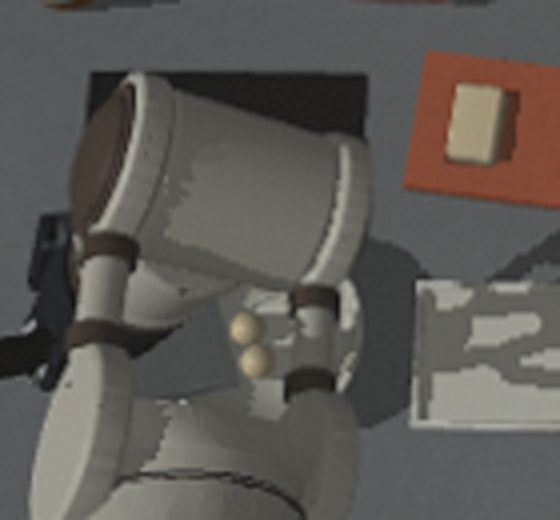

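Both balls lie in the bowl at crop (362,316) and (369,358), and the scoop is empty. Back to the tray for the third.

```bash
python3 -c "
from h import *
p=tw(-.048-.099,-.026);print(p)
go([.4254,.3602,.25],down(20)*R.from_euler('x',0,degrees=True))
go([p[0],p[1],.19],down(7.3))
"
```

```text
[ 0.50673225 -0.0439952 ]
shift mm [  0.1 -22.8 -27.6] rotvec deg [-4.e+01 -3.e-02  5.e-02]
shift mm [ -62.   328.  -243.7] rotvec deg [-39.84   4.41  12.23]
```

```bash
python3 -m crank '[{"claw":0.01,"xyz":[0,-0.01,-0.012],"rotation":[-5,0,0]},{"claw":0.01,"xyz":[0,-0.023,-0.028],"rotation":[-12,0,0]},{"claw":0.01,"xyz":[0,-0.023,-0.028],"rotation":[-19,0,0]},{"claw":0.01,"xyz":[0,-0.01,-0.037],"rotation":[-26,0,0]},{"claw":0.01,"xyz":[-0.005,0.02,-0.055],"rotation":[-33,0.5,1]},{"claw":0.01,"xyz":[-0.01,0.05,-0.073],"rotation":[-40,1,2]},{"claw":0.01,"xyz":[-0.016,0.08,-0.091],"rotation":[-40,1.5,4]},{"claw":0.01,"xyz":[-0.022,0.11,-0.11],"rotation":[-40,2,5]},{"claw":0.01,"xyz":[-0.028,0.14,-0.128],"rotation":[-40,2.4,6]},{"claw":0.01,"xyz":[-0.034,0.17,-0.146],"rotation":[-40,2.8,7]},{"claw":0.01,"xyz":[-0.039,0.2,-0.165],"rotation":[-40,3,8]},{"claw":0.01,"xyz":[-0.044,0.23,-0.183],"rotation":[-40,3.4,9]},{"claw":0.01,"xyz":[-0.05,0.26,-0.202],"rotation":[-40,3.8,10]},{"claw":0.01,"xyz":[-0.055,0.29,-0.22],"rotation":[-40,4.1,11]},{"claw":0.01,"xyz":[-0.06,0.315,-0.236],"rotation":[-40,4.4,12.2]},{"claw":0.01,"xyz":[-0.062,0.328,-0.2437],"rotation":[-39.84,4.41,12.23]},{"claw":0.01,"xyz":[-0.062,0.328,-0.2437],"rotation":[-39.84,4.41,12.23]},{"claw":0.01,"xyz":[-0.062,0.328,-0.2437],"rotation":[-39.84,4.41,12.23]},{"claw":0.01,"xyz":[-0.062,0.328,-0.2437],"rotation":[-39.84,4.41,12.23]}]' 100; python3 -c "
from h import *
p=tw(-.048-.099,-.026)
go([p[0],p[1],.0757],down(7.3)*R.from_euler('x',.5,degrees=True))
t=bot.camera('top');crop(t,260,150,430,265,'pics/q1.png',4)
c=bot.camera('scene');crop(c,220,110,350,220,'pics/q2.png',5)
"
```

```text
time: 21.88
tool_pos: [0.5067, -0.0426, 0.1902]
ee_rot: [-0.0, 0.998, 0.064, 0.0]
wrist_force: [-0.4, -0.0, -1.9]
grip_width: 0.0205
shift mm [ -0.2   1.4 114.5] rotvec deg [ 0.46 -0.01  0.07]
```

View pics/q1.png

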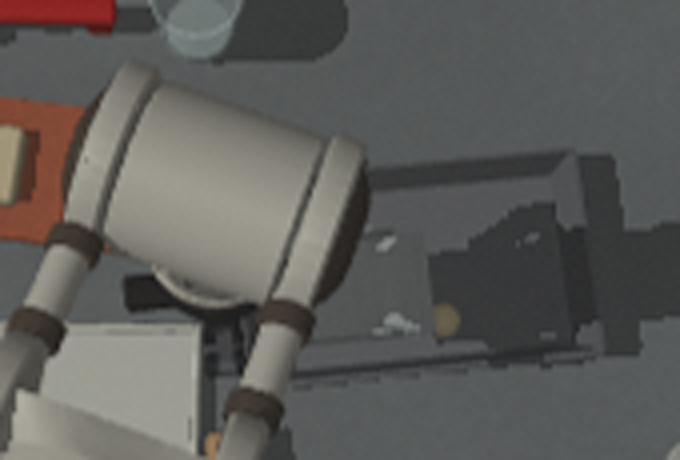

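View pics/q2.png

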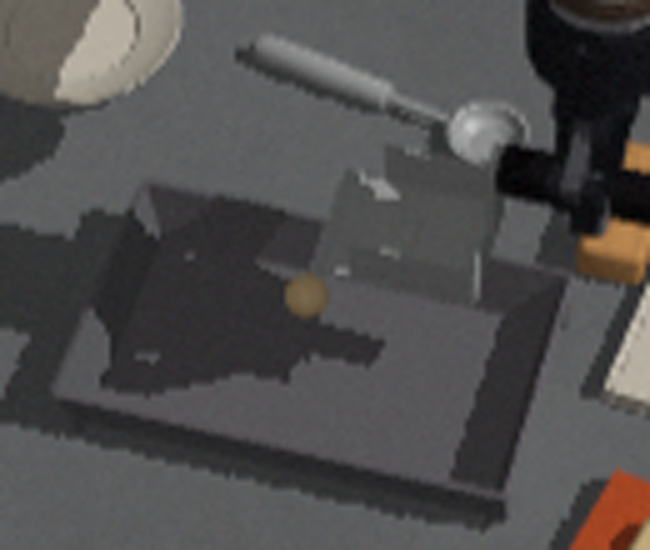

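```bash
python3 -m crank '[{"claw":0.01,"xyz":[0,0.001,0.03],"rotation":[0.46,0,0]},{"claw":0.01,"xyz":[0,0.001,0.06],"rotation":[0.46,0,0]},{"claw":0.01,"xyz":[0,0.001,0.085],"rotation":[0.46,0,0]},{"claw":0.01,"xyz":[0,0.001,0.1],"rotation":[0.46,0,0]},{"claw":0.01,"xyz":[0,0.001,0.108],"rotation":[0.46,0,0]},{"claw":0.01,"xyz":[0,0.001,0.111],"rotation":[0.46,0,0]},{"claw":0.01,"xyz":[0,0.001,0.113],"rotation":[0.46,0,0]},{"claw":0.01,"xyz":[0,0.001,0.1145],"rotation":[0.46,0,0]},{"claw":0.01,"xyz":[0,0.001,0.1145],"rotation":[0.46,0,0]},{"claw":0.01,"xyz":[0,0.001,0.1145],"rotation":[0.46,0,0]},{"claw":0.01,"xyz":[0,0.001,0.1145],"rotation":[0.46,0,0]}]' 100; python3 -c "
from h import *
s=bot.observe();print(s['wrist_force'],s['torque'])
p=tw(-.048-.099,-.026)
go([p[0],p[1],.0757],down(7.3)*R.from_euler('x',.5,degrees=True))
c=bot.camera('scene');crop(c,220,110,350,220,'pics/q3.png',5)
"
```

```text
time: 22.9
tool_pos: [0.5075, -0.0437, 0.0766]
ee_rot: [-0.004, 0.998, 0.065, 0.001]
wrist_force: [0.5, 0.5, -0.5]
grip_width: 0.0206
[ 0.50823998  0.51934437 -0.51850676] [ 0.16931447 -0.00885764 -0.03822679]
shift mm [-0.8  0.2  0.9] rotvec deg [ 0.07 -0.1   0.12]
```

View pics/q3.png

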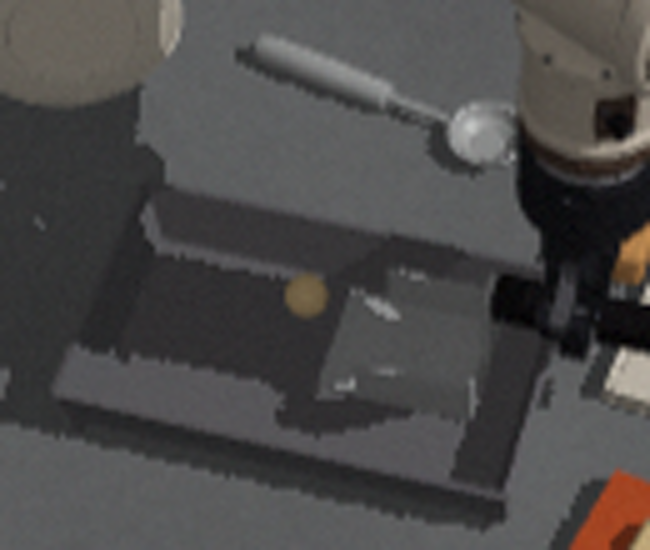

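```bash
python3 -m crank '[{"claw":0.01,"xyz":[-0.0005,0.006,0.0008],"rotation":[0,0,0]},{"claw":0.01,"xyz":[-0.0005,0.014,0.0007],"rotation":[0,0,0]},{"claw":0.01,"xyz":[-0.0005,0.022,0.0006],"rotation":[0,0,0]},{"claw":0.01,"xyz":[-0.0005,0.03,0.0005],"rotation":[0,0,0]},{"claw":0.01,"xyz":[-0.0005,0.038,0.0005],"rotation":[0,0,0]},{"claw":0.01,"xyz":[-0.0005,0.046,0.0004],"rotation":[0,0,0]},{"claw":0.01,"xyz":[-0.0005,0.054,0.0003],"rotation":[0,0,0]},{"claw":0.01,"xyz":[-0.0005,0.062,0.0003],"rotation":[0,0,0]},{"claw":0.01,"xyz":[-0.0005,0.07,0.0002],"rotation":[0,0,0]},{"claw":0.01,"xyz":[-0.0005,0.077,0.0001],"rotation":[0,0,0]},{"claw":0.01,"xyz":[-0.0005,0.084,0.0001],"rotation":[0,0,0]},{"claw":0.01,"xyz":[-0.0005,0.09,0],"rotation":[0,0,0]}]' 100; python3 - <<'E'
from h import *
s=bot.observe();print(s["wrist_force"],s["torque"],s["tool_pos"])
tcp_for(.071,-.026,.0757,0.5)
t=bot.camera("top");crop(t,340,170,430,245,"pics/q4.png",7)
c=bot.camera("scene");crop(c,220,110,350,220,"pics/q5.png",5)
E
```

```text
time: 23.95
tool_pos: [0.5186, -0.1337, 0.0757]
ee_rot: [-0.004, 0.998, 0.065, 0.001]
wrist_force: [-0.1, 0.8, -0.8]
grip_width: 0.0203
[-0.09859451  0.8103642  -0.82311015] [0.07504468 0.02306096 0.04978421] [ 0.518594   -0.13374665  0.07573226]
shift mm [-0.4 28.5 -0.2] rotvec deg [ 0.06 -0.09  0.11]
```

View pics/q5.png

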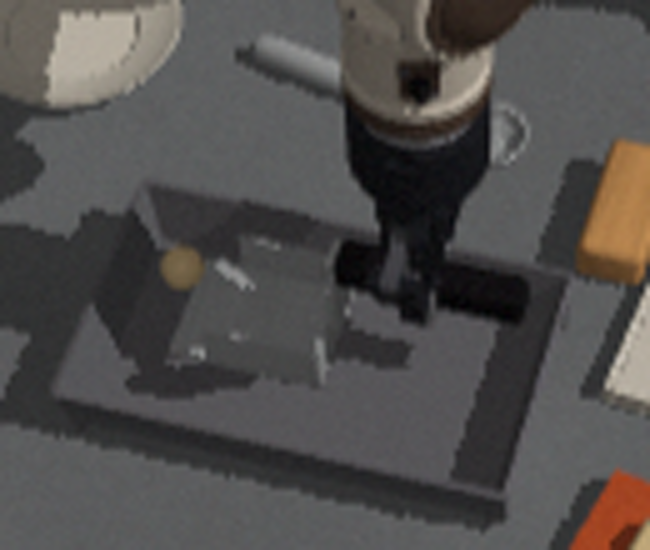

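View pics/q4.png

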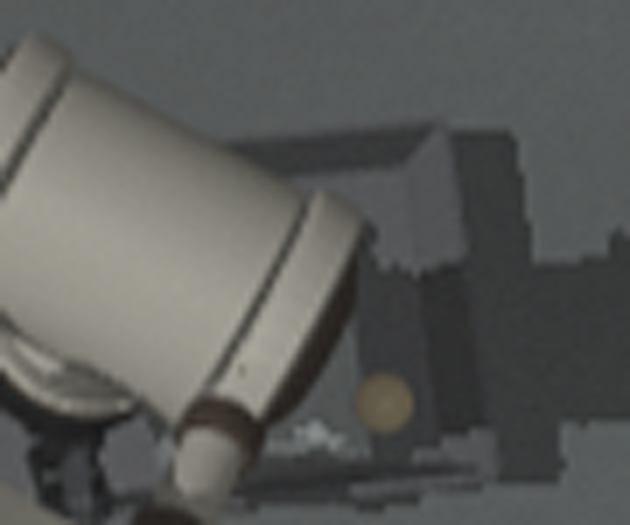

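```bash
python3 -m crank '[{"claw":0.01,"xyz":[0,0.006,0],"rotation":[0,0,0]},{"claw":0.01,"xyz":[0,0.012,-0.0001],"rotation":[0,0,0]},{"claw":0.01,"xyz":[0,0.018,-0.0002],"rotation":[0,0,0]},{"claw":0.01,"xyz":[0,0.023,-0.0002],"rotation":[0,0,0]},{"claw":0.01,"xyz":[0,0.027,-0.0002],"rotation":[0,0,0]},{"claw":0.01,"xyz":[0,0.029,-0.0002],"rotation":[0,0,0]},{"claw":0.01,"xyz":[0,0.031,-0.0002],"rotation":[0,0,0]},{"claw":0.01,"xyz":[0,0.032,-0.0002],"rotation":[0,0,0]},{"claw":0.01,"xyz":[0,0.032,-0.0002],"rotation":[0,0,0]},{"claw":0.01,"xyz":[0,0.032,-0.0002],"rotation":[0,0,0]}]' 100; python3 - <<'E'
from h import *
s=bot.observe();print(s["wrist_force"],s["torque"],s["tool_pos"])
tcp_for(.071,-.026,.0757,0.5)
t=bot.camera("top");crop(t,340,170,430,245,"pics/q6.png",7)
c=bot.camera("scene");crop(c,220,140,310,200,"pics/q7.png",7)
E
```

```text
time: 24.88
tool_pos: [0.5226, -0.1649, 0.0758]
ee_rot: [-0.004, 0.998, 0.064, 0.0]
wrist_force: [-1.5, 5.2, 1.4]
grip_width: 0.0206
[-1.45198359  5.184383    1.35182377] [ 0.7278969   0.18942971 -0.06833888] [ 0.52263051 -0.16486221  0.07576728]
shift mm [-0.4 -2.9  0.1] rotvec deg [-0.   -0.08  0.07]
```

View pics/q6.png

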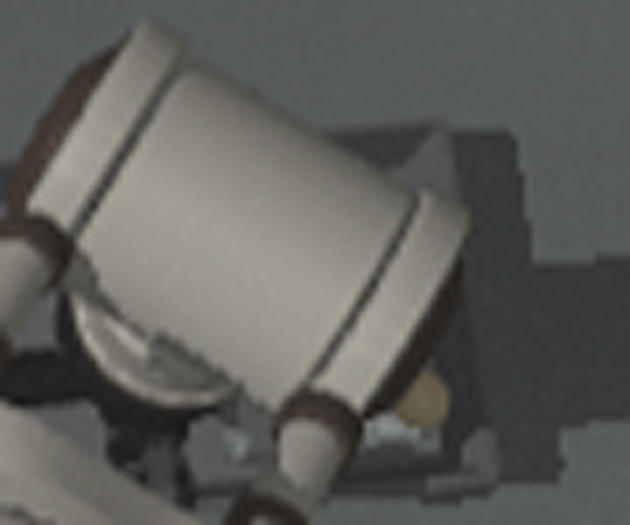

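View pics/q7.png

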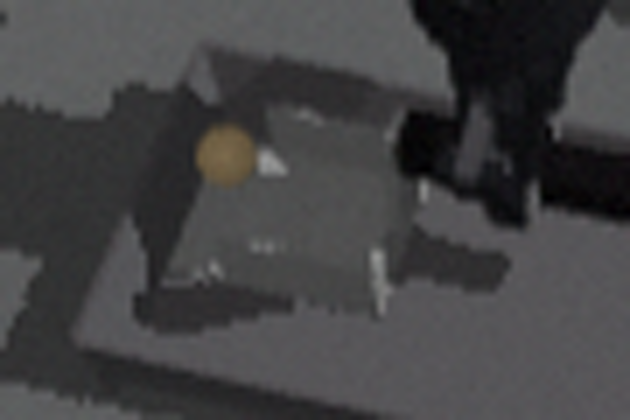

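```bash
python3 -m crank '[{"claw":0.01,"xyz":[0,-0.002,0.0012],"rotation":[-1.5,0,0]},{"claw":0.01,"xyz":[0,-0.0036,0.0024],"rotation":[-3,0,0]},{"claw":0.01,"xyz":[0,-0.005,0.0037],"rotation":[-4.5,0,0]},{"claw":0.01,"xyz":[0,-0.006,0.0049],"rotation":[-6,0,0]},{"claw":0.01,"xyz":[0,-0.0083,0.0071],"rotation":[-9,0,0]},{"claw":0.01,"xyz":[0,-0.0104,0.0095],"rotation":[-12,0,0]},{"claw":0.01,"xyz":[0,-0.0123,0.012],"rotation":[-15,0,0]},{"claw":0.01,"xyz":[0,-0.0123,0.012],"rotation":[-15,0,0]},{"claw":0.01,"xyz":[0,-0.0123,0.012],"rotation":[-15,0,0]},{"claw":0.01,"xyz":[0,-0.0123,0.012],"rotation":[-15,0,0]},{"claw":0.01,"xyz":[0,-0.0123,0.012],"rotation":[-15,0,0]}]' 100; python3 - <<'E'
from h import *
s=bot.observe();print(s["wrist_force"],s["torque"],s["tool_pos"])
c=bot.camera("scene");crop(c,220,140,310,200,"pics/q9.png",7)
E
```

```text
time: 25.9
tool_pos: [0.5216, -0.1534, 0.0644]
ee_rot: [0.126, 0.99, 0.063, 0.009]
wrist_force: [-0.1, -0.4, -2.4]
grip_width: 0.0207
[-0.11487351 -0.41299651 -2.40474611] [ 0.25888074  0.04875392 -0.01704406] [ 0.52156526 -0.15340124  0.06439081]
```

View pics/q9.png

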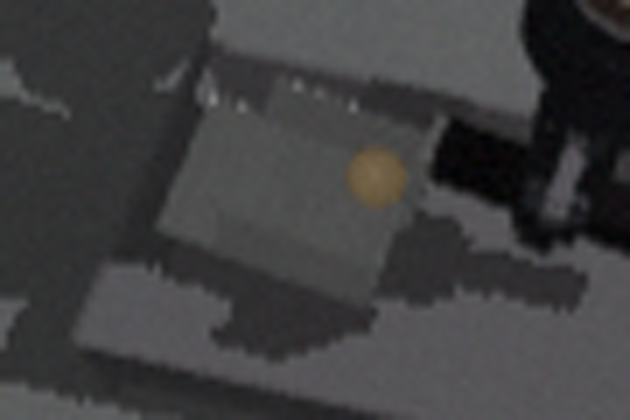

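The third ball rolled to the back of the pan, at crop (377,178). Lifting.

```bash
python3 -m crank '[{"claw":0.01,"xyz":[0,0.002,-0.01],"rotation":[0,0,0]},{"claw":0.01,"xyz":[0,0.006,-0.024],"rotation":[-1,0,0]},{"claw":0.01,"xyz":[0,0.012,-0.046],"rotation":[-2,0,0]},{"claw":0.01,"xyz":[0,0.018,-0.07],"rotation":[-3,0,0]},{"claw":0.01,"xyz":[0,0.025,-0.097],"rotation":[-4,0,0]},{"claw":0.01,"xyz":[0,0.031,-0.12],"rotation":[-5,0,0]},{"claw":0.01,"xyz":[0,0.0335,-0.13],"rotation":[-5,0,0]},{"claw":0.01,"xyz":[0,0.0335,-0.13],"rotation":[-5,0,0]},{"claw":0.01,"xyz":[0,0.0335,-0.13],"rotation":[-5,0,0]},{"claw":0.01,"xyz":[0,0.0335,-0.13],"rotation":[-5,0,0]}]' 100; python3 - <<'E'
from h import *
s=bot.observe();print(s["wrist_force"],s["torque"],s["tool_pos"])
t=bot.camera("top");crop(t,140,150,440,260,"pics/r1.png",2.6)
c=bot.camera("scene");crop(c,220,110,520,270,"pics/r2.png",2.6)
for n,cc in(("top",t),("scene",c)):
  for r in bot.cut_out(n,"bowl")[:2]:
        m=r["pixels"].astype(np.uint8)
        cn,_=cv2.findContours(m,cv2.RETR_EXTERNAL,cv2.CHAIN_APPROX_NONE)
        k=max(cn,key=cv2.contourArea)[:,0]
        w=onplane(cc,k,.055)[:,:2].astype(np.float32)
        print(n,r["p"],cv2.minEnclosingCircle(w))
lip_to([.449,.296,.16],20,-20)
E
```

```text
time: 26.78
tool_pos: [0.5201, -0.1532, 0.1967]
ee_rot: [0.168, 0.984, 0.063, 0.011]
wrist_force: [-0.8, 0.5, -2.0]
grip_width: 0.0205
[-0.82565872  0.49667226 -1.97594337] [0.33618569 0.03960281 0.00880617] [ 0.52011743 -0.15316146  0.19673423]
top 0.79 ((0.455498069524765, 0.2776625156402588), 0.0745571106672287)
top 0.35 ((0.7474304437637329, -0.019978560507297516), 0.045004893094301224)
scene 0.75 ((0.4552980959415436, 0.27408367395401), 0.07842826843261719)
scene 0.68 ((0.4780035614967346, 0.07421185821294785), 0.10868346691131592)
tcp [0.394 0.448 0.176]
shift mm [ -49.3 -585.  -183.5] rotvec deg [ -0.57   4.29 -11.95]
```

View pics/r2.png

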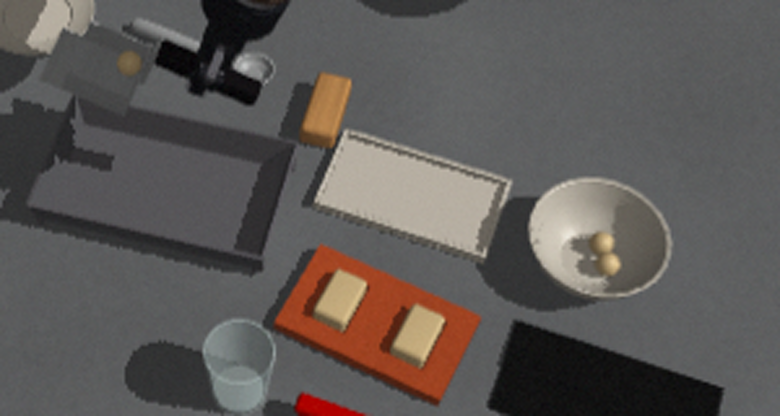

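The tray is empty, the bowl holds two balls and has not moved, and the third ball is in the scoop.

```bash
python3 -m crank '[{"claw":0.01,"xyz":[-0.001,-0.012,-0.004],"rotation":[0,0,0]},{"claw":0.01,"xyz":[-0.002,-0.029,-0.009],"rotation":[0,0.2,-0.5]},{"claw":0.01,"xyz":[-0.004,-0.052,-0.016],"rotation":[0,0.4,-1]},{"claw":0.01,"xyz":[-0.006,-0.076,-0.024],"rotation":[0,0.6,-1.5]},{"claw":0.01,"xyz":[-0.008,-0.099,-0.031],"rotation":[0,0.7,-2]},{"claw":0.01,"xyz":[-0.01,-0.123,-0.038],"rotation":[0,0.9,-2.5]},{"claw":0.01,"xyz":[-0.012,-0.146,-0.046],"rotation":[0,1.1,-3]},{"claw":0.01,"xyz":[-0.014,-0.17,-0.053],"rotation":[0,1.3,-3.5]},{"claw":0.01,"xyz":[-0.016,-0.193,-0.06],"rotation":[0,1.5,-4]},{"claw":0.01,"xyz":[-0.018,-0.216,-0.068],"rotation":[0,1.7,-4.5]},{"claw":0.01,"xyz":[-0.02,-0.24,-0.075],"rotation":[0,1.9,-5]},{"claw":0.01,"xyz":[-0.022,-0.263,-0.082],"rotation":[0,2,-5.5]},{"claw":0.01,"xyz":[-0.024,-0.287,-0.09],"rotation":[0,2.2,-6]},{"claw":0.01,"xyz":[-0.026,-0.31,-0.097],"rotation":[0,2.4,-6.5]},{"claw":0.01,"xyz":[-0.028,-0.334,-0.104],"rotation":[0,2.6,-7]},{"claw":0.01,"xyz":[-0.03,-0.357,-0.112],"rotation":[0,2.8,-7.5]},{"claw":0.01,"xyz":[-0.032,-0.38,-0.119],"rotation":[0,3,-8]},{"claw":0.01,"xyz":[-0.034,-0.404,-0.126],"rotation":[0,3.2,-8.5]},{"claw":0.01,"xyz":[-0.036,-0.427,-0.134],"rotation":[0,3.3,-9]},{"claw":0.01,"xyz":[-0.038,-0.45,-0.141],"rotation":[0,3.5,-9.5]}]' 100; python3 -c "
from h import *
lip_to([.449,.296,.16],20,-20)"
```

```text
time: 28.65
tool_pos: [0.4215, 0.3111, 0.1799]
ee_rot: [0.167, 0.974, 0.15, 0.027]
wrist_force: [0.5, -0.0, -1.2]
grip_width: 0.0205
tcp [0.394 0.448 0.176]
shift mm [  14.5 -132.8  -42.1] rotvec deg [-0.57  0.74 -2.4 ]
```

```bash
python3 -m crank '[{"claw":0.01,"xyz":[0.0024,-0.022,-0.007],"rotation":[0,0.2,-0.4]},{"claw":0.01,"xyz":[0.0048,-0.044,-0.014],"rotation":[-0.2,0.3,-0.8]},{"claw":0.01,"xyz":[0.0072,-0.066,-0.021],"rotation":[-0.3,0.4,-1.2]},{"claw":0.01,"xyz":[0.0094,-0.086,-0.027],"rotation":[-0.4,0.6,-1.6]},{"claw":0.01,"xyz":[0.0113,-0.104,-0.033],"rotation":[-0.5,0.7,-2]},{"claw":0.01,"xyz":[0.013,-0.12,-0.038],"rotation":[-0.6,0.7,-2.2]},{"claw":0.01,"xyz":[0.014,-0.13,-0.041],"rotation":[-0.6,0.7,-2.4]},{"claw":0.01,"xyz":[0.0145,-0.1328,-0.0421],"rotation":[-0.6,0.7,-2.4]},{"claw":0.01,"xyz":[0.0145,-0.1328,-0.0421],"rotation":[-0.6,0.7,-2.4]},{"claw":0.01,"xyz":[0.0145,-0.1328,-0.0421],"rotation":[-0.6,0.7,-2.4]},{"claw":0.01,"xyz":[0.0145,-0.1328,-0.0421],"rotation":[-0.6,0.7,-2.4]}]' 100; python3 -c "
from h import *
lip_to([.449,.296,.105],20,-20)
lip_to([.449,.296,.066],20,40)
t=bot.camera('top');crop(t,140,160,280,290,'pics/b5.png',4)
"
```

```text
time: 29.57
tool_pos: [0.3937, 0.4475, 0.1755]
ee_rot: [0.172, 0.97, 0.17, 0.03]
wrist_force: [0.2, -0.1, -1.7]
grip_width: 0.0206
tcp [0.394 0.448 0.121]
shift mm [  0.2 -19.6  51.3] rotvec deg [ 0.06  0.07 -0.05]
tcp [0.426 0.36  0.214]
shift mm [  0.2 101.2  -4.2] rotvec deg [ 6.006e+01  4.000e-02 -8.000e-02]
```

View pics/b5.png

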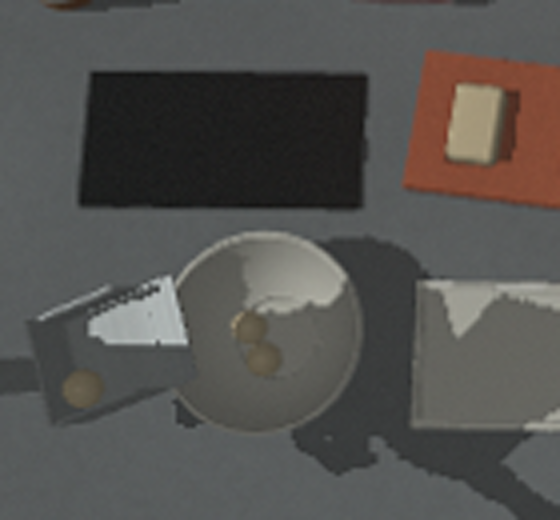

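The scoop holds one ball at crop (83,388), beside the bowl with its two. Same tip as before.

```bash
python3 -m crank '[{"claw":0.01,"xyz":[0,-0.008,0.02],"rotation":[0,0,0]},{"claw":0.01,"xyz":[0,-0.014,0.038],"rotation":[0,0,0]},{"claw":0.01,"xyz":[0,-0.0165,0.046],"rotation":[3,0,0]},{"claw":0.01,"xyz":[0,-0.0145,0.044],"rotation":[5,0,0]},{"claw":0.01,"xyz":[0,-0.010,0.041],"rotation":[10,0,0]},{"claw":0.01,"xyz":[0,-0.003,0.035],"rotation":[15,0,0]},{"claw":0.01,"xyz":[0,0.005,0.029],"rotation":[20,0,0]},{"claw":0.01,"xyz":[0,0.014,0.0233],"rotation":[25,0,0]},{"claw":0.01,"xyz":[0,0.0243,0.0175],"rotation":[30,0,0]},{"claw":0.01,"xyz":[0,0.0353,0.0128],"rotation":[35,0,0]},{"claw":0.01,"xyz":[0,0.0473,0.0082],"rotation":[40,0,0]},{"claw":0.01,"xyz":[0,0.0601,0.0038],"rotation":[45,0,0]},{"claw":0.01,"xyz":[0,0.0733,0.0006],"rotation":[50,0,0]},{"claw":0.01,"xyz":[0,0.0872,-0.0024],"rotation":[55,0,0]},{"claw":0.01,"xyz":[0,0.1013,-0.0041],"rotation":[60,0,0]},{"claw":0.01,"xyz":[0,0.1013,-0.0041],"rotation":[60,0,0]},{"claw":0.01,"xyz":[0,0.1013,-0.0041],"rotation":[60,0,0]},{"claw":0.01,"xyz":[0,0.1013,-0.0041],"rotation":[60,0,0]},{"claw":0.01,"xyz":[0,0.1013,-0.0041],"rotation":[60,0,0]}]' 100; python3 -c "
from h import *
c=bot.camera('scene');crop(c,380,140,530,250,'pics/b6.png',5)
go([.4254,.3602,.25],down(20))
go([.5977,.3921,.15],down(.5))
"
```

```text
time: 31.2
tool_pos: [0.4253, 0.3599, 0.2143]
ee_rot: [-0.336, 0.926, 0.163, -0.059]
wrist_force: [0.1, 0.3, -0.8]
grip_width: 0.0206
shift mm [  0.3 -22.9 -27.4] rotvec deg [-3.99e+01  3.00e-02  2.00e-02]
shift mm [173.1  63.5  30.6] rotvec deg [-39.5    6.82  18.72]
```

View pics/b6.png

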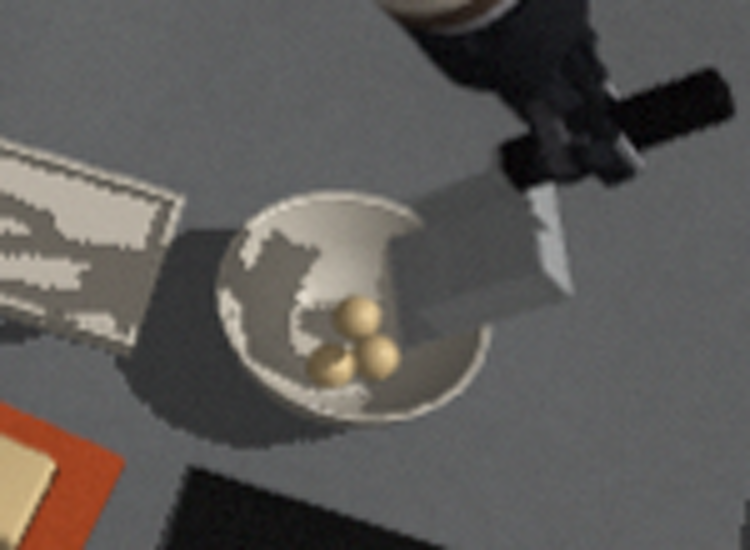

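All three balls are in the bowl, at crop (357,315), (330,363) and (378,356). Now the scoop goes back on its mat, a little more central than before.

```bash
python3 -m crank '[{"claw":0.01,"xyz":[0,-0.01,-0.012],"rotation":[-5,0,0]},{"claw":0.01,"xyz":[0,-0.023,-0.028],"rotation":[-12,0,0]},{"claw":0.01,"xyz":[0,-0.023,-0.028],"rotation":[-19,0,0]},{"claw":0.01,"xyz":[0,-0.023,-0.028],"rotation":[-26,0,0]},{"claw":0.01,"xyz":[0.02,-0.02,-0.026],"rotation":[-33,0.5,1]},{"claw":0.01,"xyz":[0.05,-0.013,-0.022],"rotation":[-40,2,5]},{"claw":0.01,"xyz":[0.08,-0.005,-0.018],"rotation":[-40,3,9]},{"claw":0.01,"xyz":[0.11,0.003,-0.014],"rotation":[-40,5,14]},{"claw":0.01,"xyz":[0.14,0.011,-0.01],"rotation":[-40,6.5,18]},{"claw":0.01,"xyz":[0.165,0.02,-0.006],"rotation":[-39.5,6.8,18.7]},{"claw":0.01,"xyz":[0.182,0.035,0.006],"rotation":[-39.5,6.8,18.7]},{"claw":0.01,"xyz":[0.182,0.05,0.018],"rotation":[-39.5,6.8,18.7]},{"claw":0.01,"xyz":[0.182,0.064,0.03],"rotation":[-39.5,6.8,18.7]},{"claw":0.01,"xyz":[0.182,0.064,0.03],"rotation":[-39.5,6.8,18.7]},{"claw":0.01,"xyz":[0.182,0.064,0.03],"rotation":[-39.5,6.8,18.7]},{"claw":0.01,"xyz":[0.182,0.064,0.03],"rotation":[-39.5,6.8,18.7]}]' 100; python3 -c "
from h import *
go([.610,.394,.0745],down(.5))
t=bot.camera('top');crop(t,130,150,260,270,'pics/m1.png',4.5)
"
```

```text
time: 32.58
tool_pos: [0.6063, 0.3956, 0.1517]
ee_rot: [-0.0, 1.0, 0.005, 0.001]
wrist_force: [0.2, 0.9, -0.9]
grip_width: 0.0208
shift mm [ 3.6  1.7 77.2] rotvec deg [-0.05 -0.09  0.09]
```

View pics/m1.png

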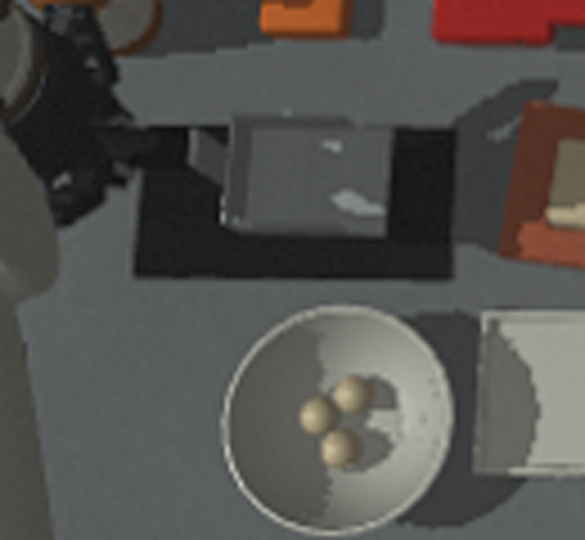

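Descending slowly onto the mat.

```bash
python3 -m crank '[{"claw":0.01,"xyz":[0.0036,0.0017,0.025],"rotation":[0,0,0]},{"claw":0.01,"xyz":[0.0036,0.0017,0.05],"rotation":[0,0,0]},{"claw":0.01,"xyz":[0.0036,0.0017,0.065],"rotation":[0,0,0]},{"claw":0.01,"xyz":[0.0036,0.0017,0.072],"rotation":[0,0,0]},{"claw":0.01,"xyz":[0.0036,0.0017,0.075],"rotation":[0,0,0]},{"claw":0.01,"xyz":[0.0036,0.0017,0.077],"rotation":[0,0,0]},{"claw":0.01,"xyz":[0.0036,0.0017,0.0775],"rotation":[0,0,0]},{"claw":0.01,"xyz":[0.0036,0.0017,0.0775],"rotation":[0,0,0]},{"claw":0.01,"xyz":[0.0036,0.0017,0.0775],"rotation":[0,0,0]},{"claw":0.01,"xyz":[0.0036,0.0017,0.0775],"rotation":[0,0,0]}]' 100; python3 -c "
from h import *
s=bot.observe();print(s['wrist_force'],s['torque'])
go([.610,.394,.074],down(.5))"
```

```text
time: 33.47
tool_pos: [0.6111, 0.3943, 0.0761]
ee_rot: [-0.001, 1.0, 0.005, 0.002]
wrist_force: [0.2, 0.0, -1.3]
grip_width: 0.0205
[ 0.17747338  0.02264945 -1.25129277] [0.10167564 0.00525907 0.06131442]
shift mm [-1.2  0.3  2. ] rotvec deg [-0.12 -0.25  0.09]
```

```bash
python3 -m crank '[{"claw":0.01,"xyz":[0,0,0.001],"rotation":[-0.1,-0.2,0]},{"claw":0.01,"xyz":[0,0,0.0018],"rotation":[-0.1,-0.2,0]},{"claw":0.01,"xyz":[0,0,0.0022],"rotation":[-0.1,-0.2,0]},{"claw":0.01,"xyz":[0,0,0.0022],"rotation":[-0.1,-0.2,0]},{"claw":0.01,"xyz":[0,0,0.0022],"rotation":[-0.1,-0.2,0]}]' 100; python3 -c "
from h import *
s=bot.observe();print(s['wrist_force'],s['torque'])
go([.610,.394,.074],down(.5))"
```

```text
time: 33.88
tool_pos: [0.6113, 0.3944, 0.0741]
ee_rot: [-0.0, 1.0, 0.005, 0.001]
wrist_force: [0.4, 0.6, -0.3]
grip_width: 0.0207
[ 0.39921688  0.59712932 -0.31069919] [ 0.05329957 -0.00620286 -0.02072806]
shift mm [-1.3  0.4  0.1] rotvec deg [-0.02 -0.08  0.09]
```

```bash
python3 -m crank '[{"claw":0.03,"xyz":[0,0,0.0003],"rotation":[0,0,0]},{"claw":0.05,"xyz":[0,0,0.0003],"rotation":[0,0,0]},{"claw":0.07,"xyz":[0,0,0.0003],"rotation":[0,0,0]},{"claw":0.085,"xyz":[0,0,0.0003],"rotation":[0,0,0]},{"claw":0.085,"xyz":[0,0,0.0003],"rotation":[0,0,0]},{"claw":0.085,"xyz":[0,0,0.0003],"rotation":[0,0,0]},{"claw":0.085,"xyz":[0,0,0.0003],"rotation":[0,0,0]},{"claw":0.085,"xyz":[0,0,-0.01],"rotation":[0,0,0]},{"claw":0.085,"xyz":[0,0,-0.03],"rotation":[0,0,0]},{"claw":0.085,"xyz":[0,0,-0.06],"rotation":[0,0,0]},{"claw":0.085,"xyz":[0,0,-0.09],"rotation":[0,0,0]},{"claw":0.085,"xyz":[0,0,-0.12],"rotation":[0,0,0]},{"claw":0.085,"xyz":[0,0,-0.12],"rotation":[0,0,0]},{"claw":0.085,"xyz":[0,0,-0.12],"rotation":[0,0,0]}]' 40; python3 - <<'E'
from h import *
s=bot.observe();print(s['tool_pos'],s['grip_width'])
t=bot.camera('top');c=bot.camera('scene')
crop(c,330,140,530,300,"pics/m2.png",4)
M=(.6205,.0887,0)
box=(230,165,320,225);k=8
def ov(M,yaw,D,dy):
  for cc,box,k,n in((t,(230,160,325,275),5,"pics/n_t.png"),(c,(320,155,425,265),5,"pics/n_s.png")):
    draw(cc,box,k,n,[frame(cc,M,yaw,rect(.055,.095,.016)),frame(cc,M,yaw,rect(.030,.019,.031,0,.045)),frame(cc,M,yaw,rect(.030,.019,.031,0,-.045)),frame(cc,D,dy,rect(.1,.055,.014))])
ov(M,-5.5,(.4495,.0715,0),91.5)
E
```

```text
time: 35.05
tool_pos: [0.6128, 0.3951, 0.1986]
ee_rot: [-0.002, 1.0, 0.005, 0.004]
wrist_force: [-0.2, 0.4, -0.3]
grip_width: 0.0852
[0.61283429 0.39511739 0.19858446] 0.08517279863119148
```

View pics/m2.png

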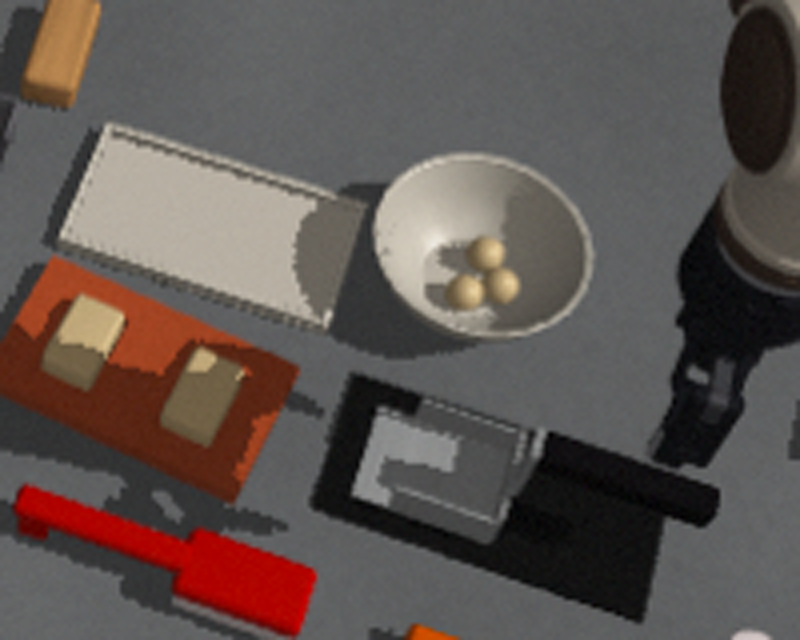

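View pics/n_t.png

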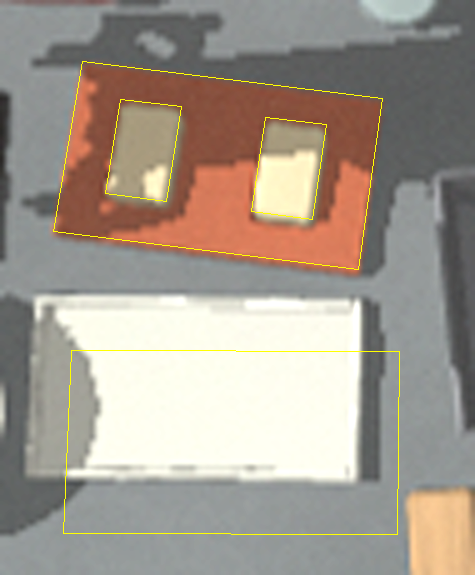

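View pics/n_s.png

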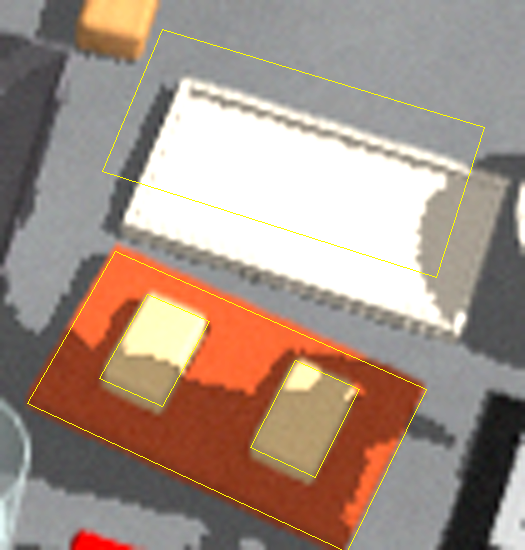

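The dish has been knocked to about top px (269,237), roughly 3 cm from where it was. The scoop stands on its mat and the three balls are in the bowl. The mould and bar overlays fit. I'll refit the dish and aim at the bar nearest the mat first, at (.625,.134).

```bash
cat > dish.py <<'E'
from h import *
def dish():
    out=[]
    for n in("top","scene"):
        c=bot.camera(n)
        for r in bot.cut_out(n,"dish")[:2]:
            m=r["pixels"].astype(np.uint8)
            cn,_=cv2.findContours(m,cv2.RETR_EXTERNAL,cv2.CHAIN_APPROX_NONE)
            k=max(cn,key=cv2.contourArea)[:,0]
            w=onplane(c,k,.014)[:,:2].astype(np.float32)
            print(n,round(r["p"],2),np.round(np.concatenate([np.ravel(x) for x in cv2.minAreaRect(w)]),4))
        # white threshold
        g=c["img"].astype(int)
dish()
E
python3 dish.py; python3 - <<'E'
from h import *
t=bot.camera('top');c=bot.camera('scene')
for D,y in(((.4765,.0935,0),91.),):
  for cc,box,k,n in((t,(230,210,320,265),8,"pics/d_t.png"),(c,(330,160,430,230),7,"pics/d_s.png")):
    draw(cc,box,k,n,[frame(cc,D,y,rect(.1,.055,.014))])
go([.6248,.1335,.12],down(84.5))
E
```

```text
top 0.92 [0.4821 0.0972 0.1096 0.2001 1.6876]
top 0.47 [0.6125 0.3674 0.0734 0.2425 1.6865]
scene 0.76 [0.4838 0.0948 0.1196 0.2013 0.7199]
scene 0.57 [4.3410e-01 2.8120e-01 1.6800e-02 1.8100e-02 2.2399e+01]
shift mm [ 11.4 260.8  73. ] rotvec deg [-0.000e+00  3.000e-02 -8.391e+01]
```

View pics/d_t.png

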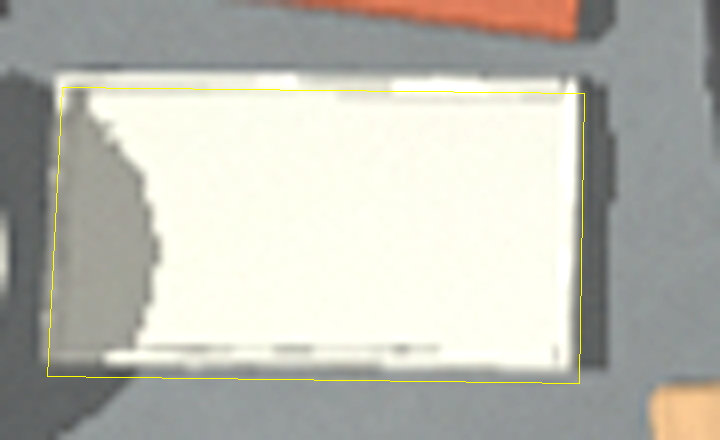

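View pics/d_s.png

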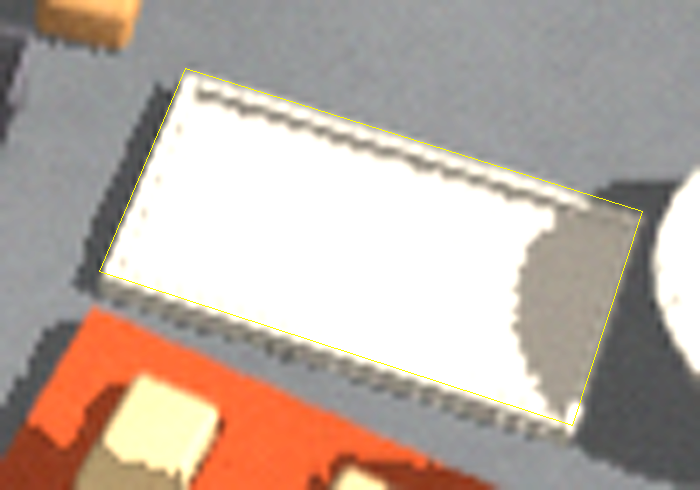

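```bash
python3 -m crank '[{"claw":0.052,"xyz":[0.001,0.02,0],"rotation":[0,0,-7]},{"claw":0.052,"xyz":[0.002,0.05,0],"rotation":[0,0,-14]},{"claw":0.052,"xyz":[0.003,0.08,0],"rotation":[0,0,-21]},{"claw":0.052,"xyz":[0.005,0.11,0],"rotation":[0,0,-28]},{"claw":0.052,"xyz":[0.006,0.14,0],"rotation":[0,0,-35]},{"claw":0.052,"xyz":[0.007,0.17,0.01],"rotation":[0,0,-42]},{"claw":0.052,"xyz":[0.008,0.2,0.025],"rotation":[0,0,-49]},{"claw":0.052,"xyz":[0.01,0.23,0.04],"rotation":[0,0,-56]},{"claw":0.052,"xyz":[0.011,0.25,0.055],"rotation":[0,0,-63]},{"claw":0.052,"xyz":[0.0114,0.2608,0.07],"rotation":[0,0,-70]},{"claw":0.052,"xyz":[0.0114,0.2608,0.073],"rotation":[0,0,-77]},{"claw":0.052,"xyz":[0.0114,0.2608,0.073],"rotation":[0,0,-83.9]},{"claw":0.052,"xyz":[0.0114,0.2608,0.073],"rotation":[0,0,-83.9]},{"claw":0.052,"xyz":[0.0114,0.2608,0.073],"rotation":[0,0,-83.9]},{"claw":0.052,"xyz":[0.0114,0.2608,0.073],"rotation":[0,0,-83.9]},{"claw":0.052,"xyz":[0.0114,0.2608,0.073],"rotation":[0,0,-83.9]}]' 40; python3 -c "
from h import *
go([.6248,.1335,.045],down(84.5))"
```

```text
time: 36.78
tool_pos: [0.625, 0.1337, 0.1203]
ee_rot: [0.0, 0.741, 0.672, -0.0]
wrist_force: [-0.2, 0.4, 0.2]
grip_width: 0.0517
shift mm [-0.2 -0.2 75.3] rotvec deg [ 0.01  0.01 -0.11]
```

```bash
python3 -m crank '[{"claw":0.052,"xyz":[0,0,0.03],"rotation":[0,0,0]},{"claw":0.052,"xyz":[0,0,0.055],"rotation":[0,0,0]},{"claw":0.052,"xyz":[0,0,0.068],"rotation":[0,0,0]},{"claw":0.052,"xyz":[0,0,0.075],"rotation":[0,0,0]},{"claw":0.052,"xyz":[0,0,0.075],"rotation":[0,0,0]},{"claw":0.052,"xyz":[0,0,0.075],"rotation":[0,0,0]},{"claw":0.052,"xyz":[0,0,0.075],"rotation":[0,0,0]}]' 40; python3 -c "
from h import *
go([.6248,.1335,.030],down(84.5))
c=bot.camera('scene');crop(c,335,190,435,265,'pics/g1.png',7)
t=bot.camera('top');crop(t,230,160,320,225,'pics/g2.png',7)"
```

```text
time: 37.37
tool_pos: [0.6264, 0.1337, 0.0471]
ee_rot: [0.001, 0.741, 0.672, 0.001]
wrist_force: [0.2, -0.5, 0.1]
grip_width: 0.052
shift mm [-0.4 -1.6 17.1] rotvec deg [ 0.19 -0.   -0.11]
```

View pics/g1.png

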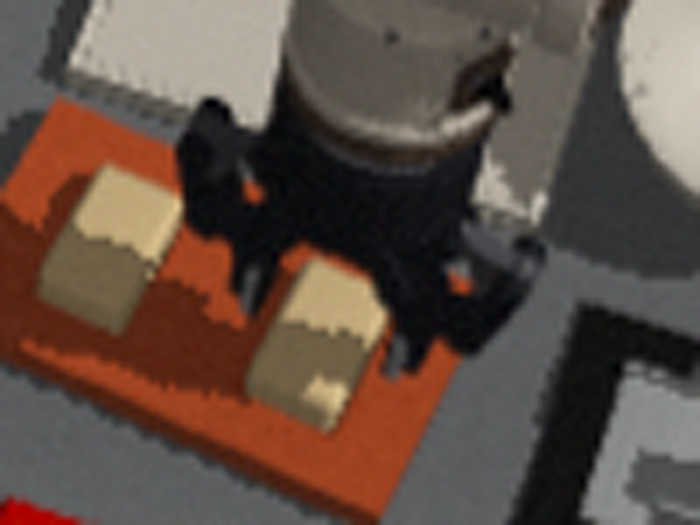

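The jaws straddle the cream bar at crop (320,345) with clearance both sides. Descending.

```bash
python3 -m crank '[{"claw":0.052,"xyz":[-0.0004,-0.0012,0.006],"rotation":[0.1,0,-0.1]},{"claw":0.052,"xyz":[-0.0004,-0.0012,0.011],"rotation":[0.1,0,-0.1]},{"claw":0.052,"xyz":[-0.0004,-0.0012,0.0145],"rotation":[0.1,0,-0.1]},{"claw":0.052,"xyz":[-0.0004,-0.0012,0.0165],"rotation":[0.1,0,-0.1]},{"claw":0.052,"xyz":[-0.0004,-0.0012,0.0165],"rotation":[0.1,0,-0.1]},{"claw":0.052,"xyz":[-0.0004,-0.0012,0.0165],"rotation":[0.1,0,-0.1]},{"claw":0.052,"xyz":[-0.0004,-0.0012,0.0165],"rotation":[0.1,0,-0.1]}]' 40; python3 -c "
from h import *
go([.6248,.1335,.030],down(84.5))
c=bot.camera('scene');crop(c,360,200,430,260,'pics/g3.png',9)"
```

```text
time: 38.05
tool_pos: [0.6252, 0.1335, 0.0306]
ee_rot: [0.001, 0.74, 0.672, 0.001]
wrist_force: [0.1, -0.0, -0.1]
grip_width: 0.0522
shift mm [ 0.  -0.4  0.6] rotvec deg [ 0.09 -0.01 -0.01]
```

View pics/g3.png

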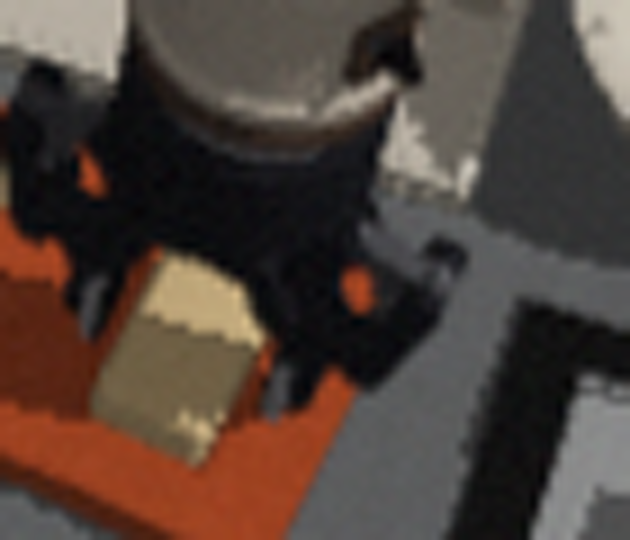

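```bash
python3 -c "
from h import *
c=bot.camera('scene')
for z in(.014,.018,.022,.026,.03):
  print(z,[np.round((proj(c,[.636,y,z])[0]-[360,200])*9).tolist() for y in(.1075,.100,.1595,.167)])"
```

```text
0.014 [[85.0, 370.0], [62.0, 362.0], [250.0, 429.0], [274.0, 438.0]]
0.018 [[87.0, 364.0], [63.0, 356.0], [251.0, 423.0], [275.0, 432.0]]
0.022 [[88.0, 358.0], [64.0, 350.0], [253.0, 417.0], [277.0, 426.0]]
0.026 [[89.0, 352.0], [66.0, 343.0], [255.0, 411.0], [279.0, 420.0]]
0.03 [[91.0, 346.0], [67.0, 337.0], [257.0, 405.0], [281.0, 414.0]]
```

Projecting the fingertip positions puts the tips at about z 29 mm, barely below the bar's top at 31 mm. So I go lower, watching the force.

```bash
python3 -m crank '[{"claw":0.048,"xyz":[0,0,0.003],"rotation":[0.1,0,0]},{"claw":0.048,"xyz":[0,0,0.0055],"rotation":[0.1,0,0]},{"claw":0.048,"xyz":[0,0,0.007],"rotation":[0.1,0,0]},{"claw":0.048,"xyz":[0,0,0.008],"rotation":[0.1,0,0]},{"claw":0.048,"xyz":[0,0,0.008],"rotation":[0.1,0,0]},{"claw":0.048,"xyz":[0,0,0.008],"rotation":[0.1,0,0]}]' 40; python3 -c "
from h import *
go([.6248,.1335,.0225],down(84.5))
c=bot.camera('scene');crop(c,360,200,430,260,'pics/g4.png',9)
for z in(.014,.018,.022,.026,.03):
  print(z,[np.round((proj(c,[.636,y,z])[0]-[360,200])*9).tolist() for y in(.1095,.1575)])"
```

```text
time: 38.65
tool_pos: [0.6254, 0.1335, 0.0244]
ee_rot: [-0.0, 0.74, 0.672, -0.0]
wrist_force: [-5.7, -0.9, 10.9]
grip_width: 0.048
shift mm [-0.  -0.6  1.9] rotvec deg [-0.02  0.01  0.  ]
0.014 [[92.0, 373.0], [243.0, 427.0]]
0.018 [[93.0, 366.0], [245.0, 421.0]]
0.022 [[94.0, 360.0], [247.0, 415.0]]
0.026 [[96.0, 354.0], [248.0, 409.0]]
0.03 [[97.0, 348.0], [250.0, 403.0]]
```

View pics/g4.png

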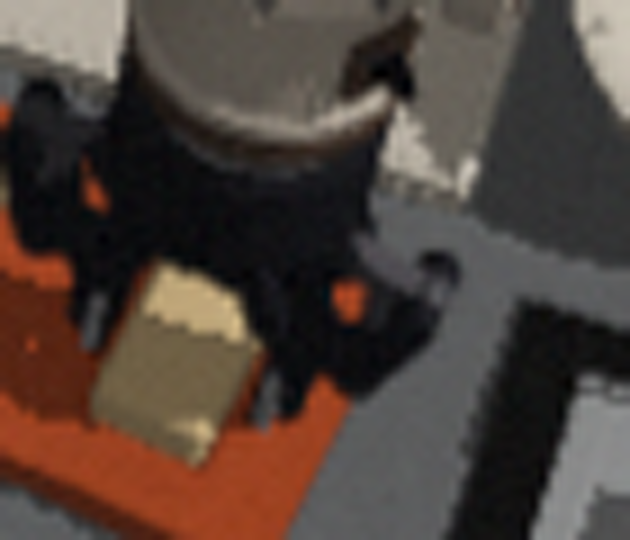

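Contact at 10.9 N shows the tips are on the mould top. Back up about 3.5 mm and close.

```bash
python3 -m crank '[{"claw":0.048,"xyz":[0,0,-0.002],"rotation":[0,0,0]},{"claw":0.048,"xyz":[0,0,-0.0036],"rotation":[0,0,0]},{"claw":0.048,"xyz":[0,0,-0.0036],"rotation":[0,0,0]},{"claw":0.042,"xyz":[0,0,-0.0036],"rotation":[0,0,0]},{"claw":0.036,"xyz":[0,0,-0.0036],"rotation":[0,0,0]},{"claw":0.03,"xyz":[0,0,-0.0036],"rotation":[0,0,0]},{"claw":0.03,"xyz":[0,0,-0.0036],"rotation":[0,0,0]},{"claw":0.03,"xyz":[0,0,-0.0036],"rotation":[0,0,0]},{"claw":0.03,"xyz":[0,0,-0.0036],"rotation":[0,0,0]}]' 40; python3 -c "
from h import *
s=bot.observe();print(s['wrist_force'],s['torque'],s['tool_pos'])"
```

```text
time: 39.45
tool_pos: [0.6254, 0.133, 0.0279]
ee_rot: [0.0, 0.74, 0.672, -0.0]
wrist_force: [-0.7, -4.1, 2.1]
grip_width: 0.037
[-0.71510417 -4.12829564  2.10322386] [-0.63167239  0.15344002 -0.07681039] [0.62540575 0.1329935  0.02792113]
```

```bash
python3 -m crank '[{"claw":0.03,"xyz":[0,0,-0.005],"rotation":[0,0,0]},{"claw":0.03,"xyz":[0,0,-0.012],"rotation":[0,0,0]},{"claw":0.03,"xyz":[0,0,-0.02],"rotation":[0,0,0]},{"claw":0.03,"xyz":[0,0,-0.035],"rotation":[0,0,0]},{"claw":0.03,"xyz":[0,0,-0.055],"rotation":[0,0,0]},{"claw":0.03,"xyz":[0,0,-0.055],"rotation":[0,0,0]},{"claw":0.03,"xyz":[0,0,-0.055],"rotation":[0,0,0]},{"claw":0.03,"xyz":[0,0,-0.055],"rotation":[0,0,0]}]' 40; python3 dish.py; python3 -c "
from h import *
s=bot.observe();print(s['wrist_force'],s['torque'],s['tool_pos'])
go([.480,.1295,.083],down(91))
c=bot.camera('scene');crop(c,335,170,435,260,'pics/g5.png',6.5)
t=bot.camera('top');crop(t,230,160,330,270,'pics/g6.png',5)"
```

```text
time: 40.12
tool_pos: [0.6251, 0.1333, 0.0824]
ee_rot: [-0.0, 0.74, 0.672, -0.001]
wrist_force: [-0.1, 0.0, -0.8]
grip_width: 0.0368
top 0.66 [0.481  0.0849 0.1126 0.1755 1.6956]
scene 0.75 [0.4826 0.0336 0.1199 0.0821 2.5945]
scene 0.38 [ 0.3524 -0.1613  0.0479  0.0452 43.8477]
[-0.36541154  0.39218342 -0.8286358 ] [ 0.02642176  0.02825446 -0.00570925] [0.62456929 0.13307208 0.08157185]
shift mm [ -17.4 -143.6   -1. ] rotvec deg [-0.15  0.05 -6.5 ]
```

View pics/g5.png

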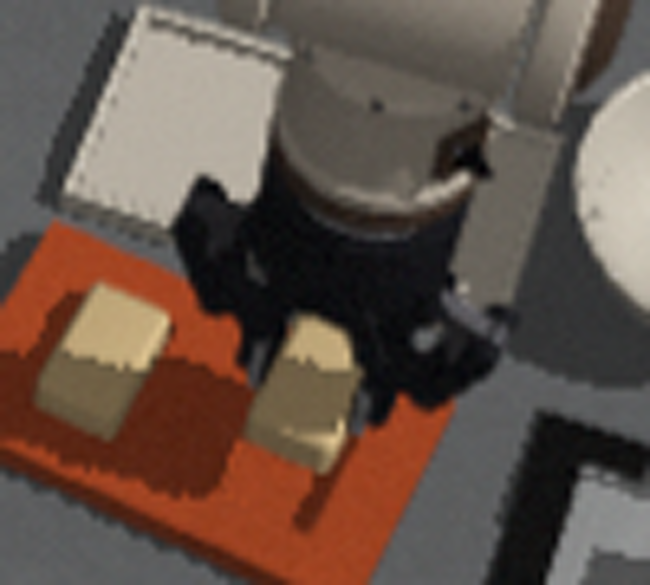

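The bar is held level and the dish is unmoved. Carrying it over, aiming for dish x +28 mm to stay clear of the bowl.

```bash
python3 -m crank '[{"claw":0.03,"xyz":[-0.002,-0.015,-0.001],"rotation":[0,0,-0.5]},{"claw":0.03,"xyz":[-0.005,-0.04,-0.001],"rotation":[0,0,-2]},{"claw":0.03,"xyz":[-0.009,-0.065,-0.001],"rotation":[0,0,-3]},{"claw":0.03,"xyz":[-0.014,-0.09,-0.001],"rotation":[0,0,-4]},{"claw":0.03,"xyz":[-0.019,-0.115,-0.001],"rotation":[0,0,-5.5]},{"claw":0.03,"xyz":[-0.022,-0.133,-0.001],"rotation":[0,0,-6.5]},{"claw":0.03,"xyz":[-0.0234,-0.143,-0.001],"rotation":[0,0,-6.5]},{"claw":0.03,"xyz":[-0.0234,-0.143,-0.001],"rotation":[0,0,-6.5]},{"claw":0.03,"xyz":[-0.0234,-0.143,-0.001],"rotation":[0,0,-6.5]},{"claw":0.03,"xyz":[-0.0234,-0.143,-0.001],"rotation":[0,0,-6.5]}]' 40; python3 -c "
from h import *
s=bot.observe();print(s['tool_pos'])
go([.4805,.1235,.0285],down(91))
c=bot.camera('scene');crop(c,330,140,450,230,'pics/g7.png',6)"
```

```text
time: 41.25
tool_pos: [0.4814, 0.1234, 0.0836]
ee_rot: [0.0, 0.701, 0.713, -0.0]
wrist_force: [0.1, 0.1, -0.4]
grip_width: 0.0368
[0.48135439 0.12341543 0.08361229]
shift mm [ 0.1 -0.8 55.1] rotvec deg [-0.04  0.04 -0.02]
```

View pics/g7.png

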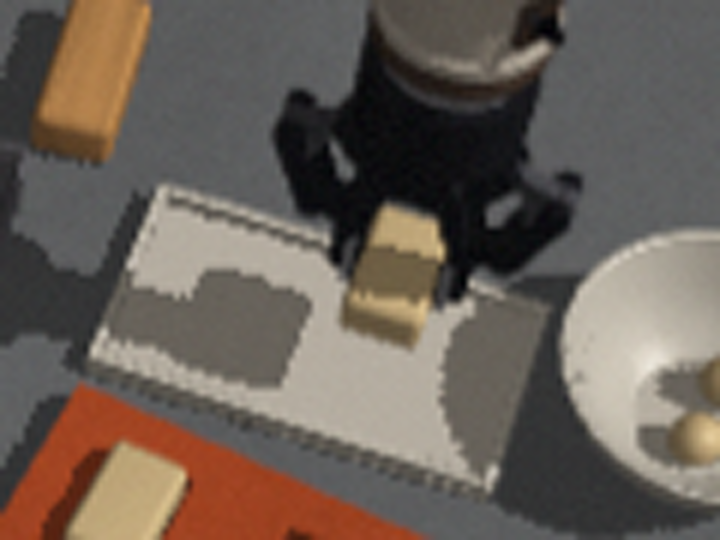

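The bar is over the dish. Lower, settle, release gently and retreat.

```bash
python3 -m crank '[{"claw":0.03,"xyz":[0,-0.001,0.02],"rotation":[0,0,0]},{"claw":0.03,"xyz":[0,-0.001,0.037],"rotation":[0,0,0]},{"claw":0.03,"xyz":[0,-0.001,0.047],"rotation":[0,0,0]},{"claw":0.03,"xyz":[0,-0.001,0.052],"rotation":[0,0,0]},{"claw":0.03,"xyz":[0,-0.001,0.0545],"rotation":[0,0,0]},{"claw":0.03,"xyz":[0,-0.001,0.0545],"rotation":[0,0,0]},{"claw":0.03,"xyz":[0,-0.001,0.0545],"rotation":[0,0,0]},{"claw":0.03,"xyz":[0,-0.001,0.0545],"rotation":[0,0,0]}]' 40; python3 -c "
from h import *
s=bot.observe();print(s['tool_pos'],s['wrist_force'])"
```

```text
time: 41.97
tool_pos: [0.4813, 0.1234, 0.03]
ee_rot: [0.001, 0.701, 0.713, 0.0]
wrist_force: [-0.7, 0.3, -0.2]
grip_width: 0.0368
[0.48131636 0.12336403 0.02999313] [-0.69671949  0.31227178 -0.15933721]
```

```bash
python3 -m crank '[{"claw":0.03,"xyz":[0,0,0.001],"rotation":[0,0,0]},{"claw":0.03,"xyz":[0,0,0.0018],"rotation":[0,0,0]},{"claw":0.03,"xyz":[0,0,0.0018],"rotation":[0,0,0]},{"claw":0.03,"xyz":[0,0,0.0018],"rotation":[0,0,0]},{"claw":0.038,"xyz":[0,0,0.0018],"rotation":[0,0,0]},{"claw":0.042,"xyz":[0,0,0.0018],"rotation":[0,0,0]},{"claw":0.046,"xyz":[0,0,0.0018],"rotation":[0,0,0]},{"claw":0.05,"xyz":[0,0,0.0018],"rotation":[0,0,0]},{"claw":0.05,"xyz":[0,0,0.0018],"rotation":[0,0,0]},{"claw":0.05,"xyz":[0,0,-0.01],"rotation":[0,0,0]},{"claw":0.05,"xyz":[0,0,-0.03],"rotation":[0,0,0]},{"claw":0.05,"xyz":[0,0,-0.055],"rotation":[0,0,0]},{"claw":0.05,"xyz":[0,0,-0.085],"rotation":[0,0,0]},{"claw":0.05,"xyz":[0,0,-0.085],"rotation":[0,0,0]},{"claw":0.05,"xyz":[0,0,-0.085],"rotation":[0,0,0]},{"claw":0.05,"xyz":[0,0,-0.085],"rotation":[0,0,0]}]' 40; python3 -c "
from h import *
go([.6165,.0437,.115],down(84.5))
c=bot.camera('scene');crop(c,330,140,450,240,'pics/g8.png',6)"
```

```text
time: 43.3
tool_pos: [0.481, 0.1235, 0.1152]
ee_rot: [0.001, 0.701, 0.713, 0.0]
wrist_force: [0.3, -0.4, -0.2]
grip_width: 0.0504
shift mm [-82.1 134.1   0.4] rotvec deg [0.07 0.04 6.49]
```

View pics/g8.png

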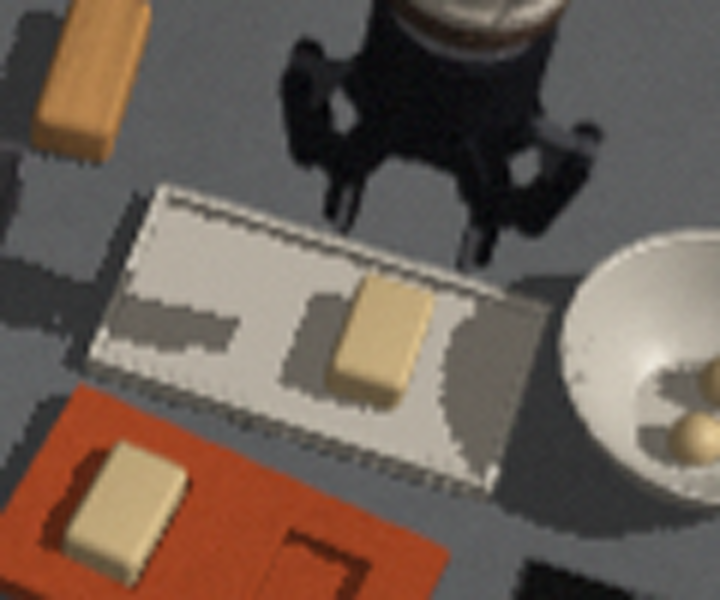

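The first bar lies flat in the dish. Now the second.

```bash
python3 -m crank '[{"claw":0.05,"xyz":[-0.01,0.016,0],"rotation":[0,0,0.5]},{"claw":0.05,"xyz":[-0.025,0.04,0],"rotation":[0,0,2]},{"claw":0.05,"xyz":[-0.043,0.07,0],"rotation":[0,0,4]},{"claw":0.05,"xyz":[-0.06,0.1,0],"rotation":[0,0,5]},{"claw":0.05,"xyz":[-0.075,0.122,0],"rotation":[0,0,6.5]},{"claw":0.05,"xyz":[-0.0825,0.134,0],"rotation":[0,0,6.5]},{"claw":0.05,"xyz":[-0.0825,0.134,0.01],"rotation":[0,0,6.5]},{"claw":0.05,"xyz":[-0.0825,0.134,0.03],"rotation":[0,0,6.5]},{"claw":0.05,"xyz":[-0.0825,0.134,0.05],"rotation":[0,0,6.5]},{"claw":0.05,"xyz":[-0.0825,0.134,0.066],"rotation":[0,0,6.5]},{"claw":0.05,"xyz":[-0.0825,0.134,0.07],"rotation":[0,0,6.5]},{"claw":0.05,"xyz":[-0.0825,0.134,0.07],"rotation":[0,0,6.5]},{"claw":0.05,"xyz":[-0.0825,0.134,0.07],"rotation":[0,0,6.5]},{"claw":0.05,"xyz":[-0.0825,0.134,0.07],"rotation":[0,0,6.5]}]' 40; python3 -c "
from h import *
go([.6165,.0434,.028],down(84.5))
c=bot.camera('scene');crop(c,320,180,400,250,'pics/g9.png',8)"
```

```text
time: 44.52
tool_pos: [0.6163, 0.0434, 0.0454]
ee_rot: [0.001, 0.74, 0.672, 0.0]
wrist_force: [-0.3, -0.2, 0.1]
grip_width: 0.0502
shift mm [ 0.   0.2 17.4] rotvec deg [0.07 0.04 0.  ]
```

View pics/g9.png

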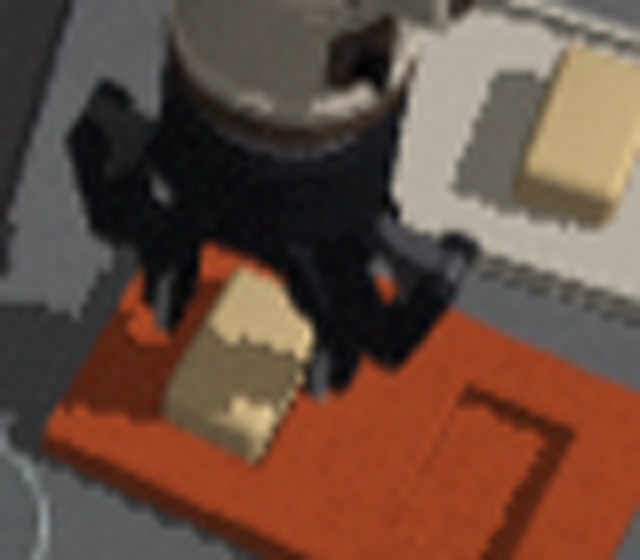

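```bash
python3 -m crank '[{"claw":0.05,"xyz":[0,0,0.006],"rotation":[0,0,0]},{"claw":0.05,"xyz":[0,0,0.012],"rotation":[0,0,0]},{"claw":0.05,"xyz":[0,0,0.016],"rotation":[0,0,0]},{"claw":0.05,"xyz":[0,0,0.0174],"rotation":[0,0,0]},{"claw":0.05,"xyz":[0,0,0.0174],"rotation":[0,0,0]},{"claw":0.05,"xyz":[0,0,0.0174],"rotation":[0,0,0]},{"claw":0.05,"xyz":[0,0,0.0174],"rotation":[0,0,0]}]' 40; python3 -c "
from h import *
s=bot.observe();print(s['tool_pos'],s['wrist_force'])
go([.6165,.0434,.028],down(84.5))
c=bot.camera('scene');crop(c,320,180,400,250,'pics/g10.png',8)"
```

```text
time: 45.15
tool_pos: [0.6168, 0.0432, 0.0284]
ee_rot: [0.001, 0.74, 0.672, 0.0]
wrist_force: [-0.2, -0.9, 0.2]
grip_width: 0.0499
[0.61679127 0.04324836 0.02842016] [-0.18964429 -0.86028475  0.16950177]
shift mm [ 0.1 -0.3  0.4] rotvec deg [ 0.12  0.05 -0.  ]
```

View pics/g10.png

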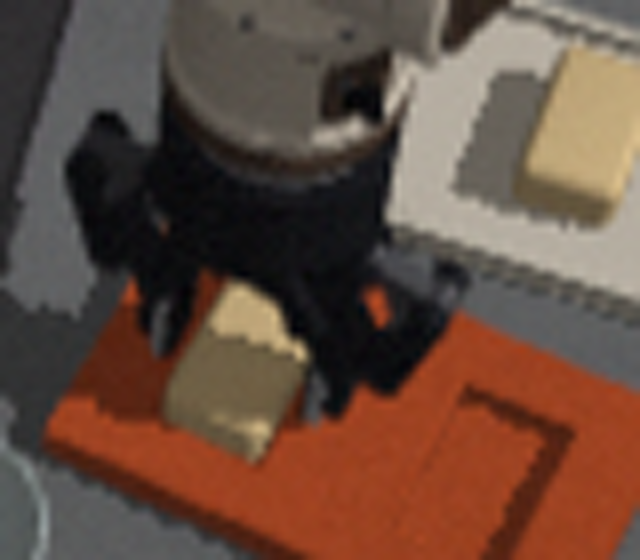

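```bash
python3 -m crank '[{"claw":0.05,"xyz":[0.0022,0,0.0002],"rotation":[0.1,0,0]},{"claw":0.05,"xyz":[0.0022,0,0.0002],"rotation":[0.1,0,0]},{"claw":0.05,"xyz":[0.0022,0,0.0002],"rotation":[0.1,0,0]},{"claw":0.046,"xyz":[0.0022,0,0.0002],"rotation":[0.1,0,0]},{"claw":0.042,"xyz":[0.0022,0,0.0002],"rotation":[0.1,0,0]},{"claw":0.036,"xyz":[0.0022,0,0.0002],"rotation":[0.1,0,0]},{"claw":0.03,"xyz":[0.0022,0,0.0002],"rotation":[0.1,0,0]},{"claw":0.03,"xyz":[0.0022,0,0.0002],"rotation":[0.1,0,0]},{"claw":0.03,"xyz":[0.0022,0,0.0002],"rotation":[0.1,0,0]}]' 40; python3 -c "
from h import *
s=bot.observe();print(s['wrist_force'],s['torque'],s['tool_pos'])"
```

```text
time: 45.95
tool_pos: [0.617, 0.0434, 0.029]
ee_rot: [0.001, 0.74, 0.672, -0.002]
wrist_force: [-2.6, -6.9, 4.1]
grip_width: 0.0371
[-2.60678822 -6.93459266  4.06876441] [-1.26362635  0.52859976 -0.075815  ] [0.61701542 0.04338322 0.02903813]
```

```bash
python3 -m crank '[{"claw":0.03,"xyz":[-0.0005,0,-0.003],"rotation":[0,0,0]},{"claw":0.03,"xyz":[-0.001,0,-0.008],"rotation":[0,0,0]},{"claw":0.03,"xyz":[-0.001,0,-0.015],"rotation":[0,0,0]},{"claw":0.03,"xyz":[-0.001,0,-0.03],"rotation":[0,0,0]},{"claw":0.03,"xyz":[-0.001,0,-0.055],"rotation":[0,0,0]},{"claw":0.03,"xyz":[-0.001,0,-0.055],"rotation":[0,0,0]},{"claw":0.03,"xyz":[-0.001,0,-0.055],"rotation":[0,0,0]},{"claw":0.03,"xyz":[-0.001,0,-0.055],"rotation":[0,0,0]}]' 40; python3 -c "
from h import *
s=bot.observe();print(s['wrist_force'],s['torque'],s['tool_pos'])
go([.481,.0555,.084],down(91))
c=bot.camera('scene');crop(c,320,150,440,250,'pics/g11.png',6)
t=bot.camera('top');crop(t,230,160,330,270,'pics/g12.png',5)"
```

```text
time: 46.62
tool_pos: [0.6167, 0.0429, 0.0838]
ee_rot: [0.001, 0.74, 0.673, -0.002]
wrist_force: [-0.5, 0.4, 0.3]
grip_width: 0.037
[-0.46256418  0.35397137  0.26463686] [-0.01478059 -0.03059905  0.00354036] [0.61671349 0.04291591 0.08384348]
shift mm [-4.000e-01 -1.363e+02 -1.000e-01] rotvec deg [-0.02  0.23 -6.47]
```

View pics/g11.png

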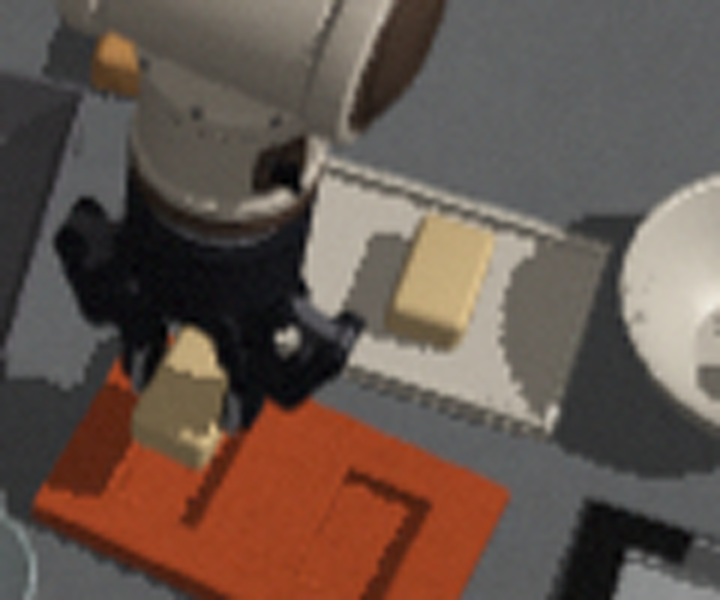

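View pics/g12.png

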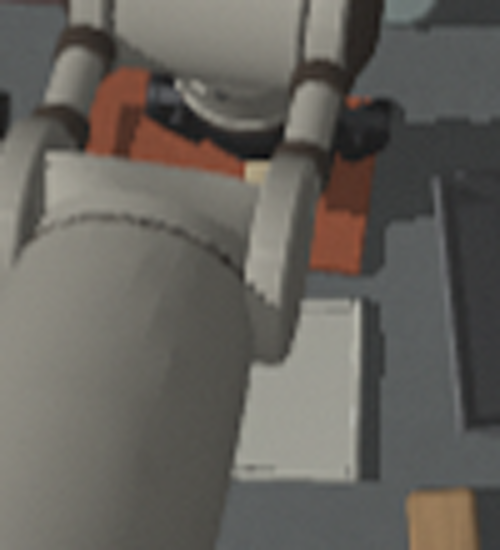

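```bash
python3 -m crank '[{"claw":0.03,"xyz":[0,-0.015,0],"rotation":[0,0,-0.5]},{"claw":0.03,"xyz":[0,-0.04,0],"rotation":[0,0,-2]},{"claw":0.03,"xyz":[0,-0.065,0],"rotation":[0,0.1,-3]},{"claw":0.03,"xyz":[0,-0.09,0],"rotation":[0,0.2,-4]},{"claw":0.03,"xyz":[0,-0.115,0],"rotation":[0,0.2,-5.5]},{"claw":0.03,"xyz":[0,-0.13,0],"rotation":[0,0.2,-6.5]},{"claw":0.03,"xyz":[0,-0.136,0],"rotation":[0,0.2,-6.5]},{"claw":0.03,"xyz":[0,-0.136,0],"rotation":[0,0.2,-6.5]},{"claw":0.03,"xyz":[0,-0.136,0],"rotation":[0,0.2,-6.5]},{"claw":0.03,"xyz":[0,-0.136,0],"rotation":[0,0.2,-6.5]}]' 40; python3 -c "
from h import *
go([.481,.0555,.0295],down(91))
c=bot.camera('scene');crop(c,320,140,440,230,'pics/g13.png',6)"
```

```text
time: 47.55
tool_pos: [0.4817, 0.0557, 0.0832]
ee_rot: [-0.0, 0.701, 0.713, -0.001]
wrist_force: [0.4, 0.2, -0.5]
grip_width: 0.0374
shift mm [-0.1 -0.6 53.7] rotvec deg [-0.08  0.02 -0.01]
```

View pics/g13.png

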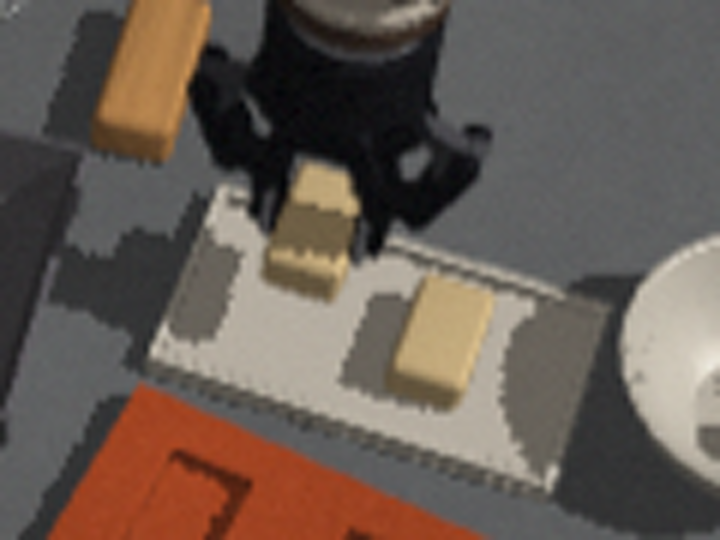

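```bash
python3 -m crank '[{"claw":0.03,"xyz":[0,-0.0006,0.02],"rotation":[0,0,0]},{"claw":0.03,"xyz":[0,-0.0006,0.037],"rotation":[0,0,0]},{"claw":0.03,"xyz":[0,-0.0006,0.047],"rotation":[0,0,0]},{"claw":0.03,"xyz":[0,-0.0006,0.051],"rotation":[0,0,0]},{"claw":0.03,"xyz":[0,-0.0006,0.053],"rotation":[0,0,0]},{"claw":0.03,"xyz":[0,-0.0006,0.0535],"rotation":[0,0,0]},{"claw":0.03,"xyz":[0,-0.0006,0.0535],"rotation":[0,0,0]},{"claw":0.03,"xyz":[0,-0.0006,0.0535],"rotation":[0,0,0]},{"claw":0.03,"xyz":[0,-0.0006,0.0535],"rotation":[0,0,0]}]' 40; python3 -c "
from h import *
s=bot.observe();print(s['tool_pos'],s['wrist_force'])"
```

```text
time: 48.35
tool_pos: [0.4817, 0.0555, 0.0305]
ee_rot: [0.0, 0.701, 0.713, -0.0]
wrist_force: [0.5, -0.2, -1.1]
grip_width: 0.0368
[0.48170623 0.05553454 0.03048545] [ 0.49112656 -0.20932438 -1.11383893]
```

```bash
python3 -m crank '[{"claw":0.03,"xyz":[0,0,0.0008],"rotation":[0,0,0]},{"claw":0.03,"xyz":[0,0,0.0014],"rotation":[0,0,0]},{"claw":0.03,"xyz":[0,0,0.0014],"rotation":[0,0,0]},{"claw":0.03,"xyz":[0,0,0.0014],"rotation":[0,0,0]},{"claw":0.038,"xyz":[0,0,0.0014],"rotation":[0,0,0]},{"claw":0.042,"xyz":[0,0,0.0014],"rotation":[0,0,0]},{"claw":0.046,"xyz":[0,0,0.0014],"rotation":[0,0,0]},{"claw":0.05,"xyz":[0,0,0.0014],"rotation":[0,0,0]},{"claw":0.05,"xyz":[0,0,0.0014],"rotation":[0,0,0]},{"claw":0.05,"xyz":[0,0,-0.01],"rotation":[0,0,0]},{"claw":0.05,"xyz":[0,0,-0.03],"rotation":[0,0,0]},{"claw":0.05,"xyz":[0,0,-0.06],"rotation":[0,0,0]},{"claw":0.05,"xyz":[0,0,-0.1],"rotation":[0,0,0]},{"claw":0.05,"xyz":[0,-0.02,-0.14],"rotation":[0,0,0]},{"claw":0.05,"xyz":[0,-0.05,-0.17],"rotation":[0,0,0]},{"claw":0.05,"xyz":[0,-0.09,-0.2],"rotation":[0,0,0]},{"claw":0.05,"xyz":[0,-0.09,-0.2],"rotation":[0,0,0]},{"claw":0.05,"xyz":[0,-0.09,-0.2],"rotation":[0,0,0]},{"claw":0.05,"xyz":[0,-0.09,-0.2],"rotation":[0,0,0]}]' 40; python3 -c "
from h import *
s=bot.observe();print(s['tool_pos'])
c=bot.camera('scene');crop(c,220,90,540,330,'pics/z1.png',2.5)
t=bot.camera('top');crop(t,120,100,440,300,'pics/z2.png',2.5)"
```

```text
time: 49.93
tool_pos: [0.3921, 0.0541, 0.2315]
ee_rot: [0.001, 0.701, 0.713, 0.001]
wrist_force: [-0.3, 0.2, 0.1]
grip_width: 0.0496
[0.39207392 0.05405741 0.23145845]
```

View pics/z1.png

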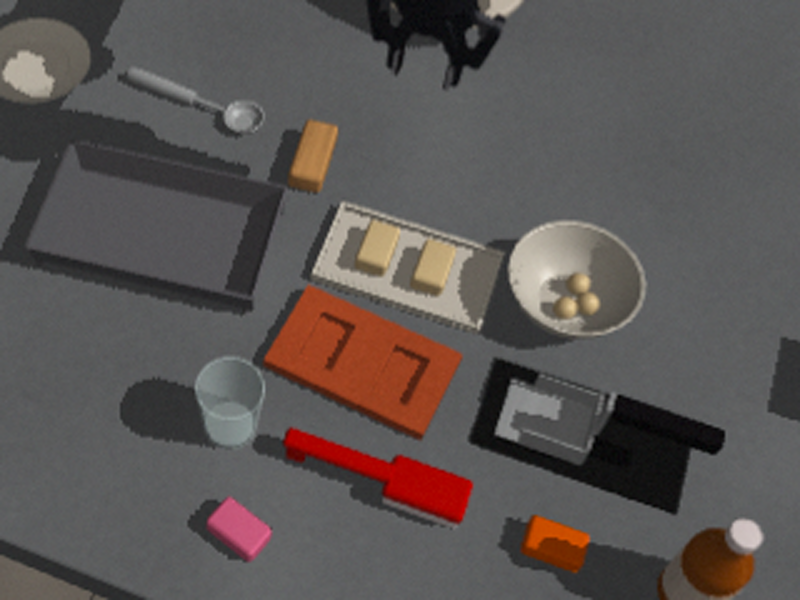

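View pics/z2.png

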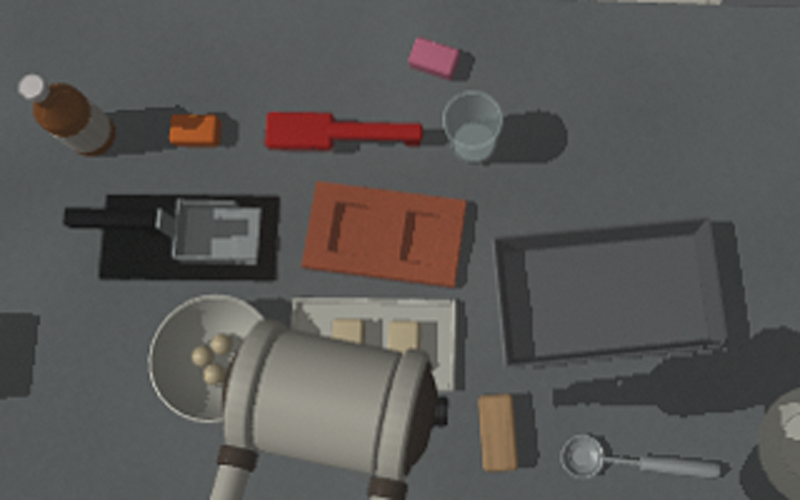

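The bars lie flat side by side in the dish, at crop (378,246) and (434,266). Three balls are in the bowl, the tray is empty, and the scoop is whole-panned on its mat. The bystanders and look-alikes are unmoved and the arm is clear, so I hand in.

```bash
python3 -c "
from bench import bot
print(bot.sign_off())"
```

```text
the job is handed in; nothing more can be done
None
```

The job is done and handed in at about 50 s. Sign-off gave no verdict.

- **Soap balls:** three were present. I took them from the tray in two scoop passes, each run along the floor into a corner, and tipped them into the bowl without fingering any ball.
- **Scoop:** it is back on its rubber mat, about 13 mm closer to the mat's centre line than at the start.
- **Soap bars:** both cream bars are out of the mould and flat side by side in the dish. The dish was knocked about 3 cm part-way through, so I measured it again before placing them.

The last pictures from both cameras showed three balls in the bowl, an empty tray and mould, the scoop on its mat and the arm clear. In the top view the arm hid part of the dish, so the second bar's placing was checked mainly from the scene view. The other things on the shelf that were in the pictures looked unmoved; the dispenser was not in them, and only part of the saucer was.

Two readings disagreed with my estimates, with no visible effect:
- **Fingertip height:** I misjudged it from the picture, so the tips touched the mould top at about 11 N before I backed off.
- **Second bar:** a small sideways correction was unnecessary and pressed on the bar at about 7 N until I lifted it.

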